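# Re-file slide boxes through an interlocked two-drawer chest

## Robot

A 6-joint arm with a two-finger parallel gripper is mounted at the origin on the work surface; the furniture and walls round the work are solid. World frame = base frame: x ahead of the robot, y to its left, z up, the work surface at z = 0. Lengths are in m, angles in rad, forces in N, time in s.
With the tool pointing down it reaches from about 0.25 to 0.725 m from the base axis. Payload 4 kg.
Tool frame: the origin (TCP) lies on the centre line of the jaws, within the pads' length; the fingertips stand 25 mm ahead of it and the grasp point (between the pads) lies 6 mm ahead of it; z points along the fingers, x is the direction in which the jaws open and shut, and the axes are right-handed (so a half turn about z gives the same grasp; the last joint's range is limited). The gripper opens to 85 mm and grips with 20 to 120 N. Pads are 22 mm wide; open, the fingers measure 114 mm over their backs; the gripper's body (76 mm by 85 mm) begins 54 mm behind the grasp point. The pads swing forward as they close: fully open they stand 13 mm farther back than shut.
Start: joints at [-1.346, 0.241, 0.005, 1.335, 0, 1.571], TCP at [0.111, -0.487, 0.256] pointing down, gripper open.
Joint ranges: [-2.72, 2.72], [-1.05, 1.87], [-1.09, 1.28], [-1.99, 2.15], [-1.42, 1.44], [-3.14, 3.14]. Speed limits (rad/s): [2.79, 2.79, 3.14, 3.14, 3.14, 3.14].

## Interface

Orientations are given as a unit quaternion [x, y, z, w].
In Python, from workcell import bot, imaging, order gives the robot as it stands.
- The arm moves only by the tool carry_out, never from a script. Its argument "moves" is a list of rows, each a list of 5 numbers: the shift along the tool's x, y, z scaled (see below), then the turn about the tool's z scaled (see below), then the opening, from -1 (shut) to 1 (fully open). In form: [[tx, ty, tz, roll, hand], ...]. A call has 1 to 20 rows; each row is the pose to reach, as a shift and turn from the pose commanded when the call began, along the tool's axes at that moment; what a row does not reach only later rows make up. The controller multiplies each number of a shift by 0.1 m and each number of a turn by 90 degrees. A row lasts 1/10 s, in which the tool goes at most 50 mm and 8.59 degrees, less where a joint would pass 70% of its speed; a pose out of reach is approached as far as the arm can. A call with a number of a shift or a turn outside -1 to 1 is refused whole. A call with a gripper value outside its range is refused whole. The fingers move at their own pace and stop on an object; the grip force is fixed at half the most. Time passes only in rows, so rows that repeat a pose let the fingers close. It gives the time, the measured TCP pose, the force and the opening at its end, in the units of the state.
- bot.get_obs(): the state, without advancing time (a new reading comes with each control period).
- imaging.camera(name): name is "side" or "top"; returns the picture (480x640x3 uint8, red, green, blue); there is no depth.
- imaging.camera_model(name): a dict with "fovy" (degrees; the focal length in pixels is half the picture's height over the tangent of half this angle, whatever the lens; pixels are square), "cx", "cy" (the principal point, pixels), "eye" and "rotation" of the camera in the world. Camera axes: x right, y up, looking along -z (the intrinsics and any distortion apply to the point x, -y, -z); pixel columns grow to the right and rows downward; lengths in m; the calibration is good to about 2 mm. A picture is of the moment at which its call begins. camera_model takes no time and is no camera call.
- order.job_done(): hands the job in, once; it reports no verdict.
The state is a dict: "clock": time; "joint_pos": joint angles; "joint_vel": joint speeds; "tau": joint torques, N m; "eef_pos": TCP position; "tool_rot": TCP orientation; "ft_force": force on the tool from outside, world axes, zero at the start; "ft_torque": the same for the moment, N m; "grip_width": finger opening in m.
Only numpy, scipy, OpenCV 4.12 (cv2) and the standard library are available. Lean on these libraries where they do the work, as an engineer would, in place of code of your own. Each camera call takes 0.05 s, during which the arm holds its last target.

## Task

The slide boxes left in the open drawer of the small chest belong in the other drawer, but the chest is interlocked: the shut drawer stays locked until the open one is fully shut. Move every box over, standing lid up in the marked bays of the other drawer, one to a bay, so that they make a straight, square, evenly spaced row, and leave both drawers fully shut. Leave the glassware and the other things on the bench and on the chest where they are.

Things in the scene. Friction and masses are not known exactly. Their poses are not given: they have to be found in the camera images.
- chest: fixed grey chest, 148 deep (x) x 258 wide (y) x 94 mm high, two drawers side by side; origin at the centre of its underside; its own -x axis points out of its front, which faces the robot more or less squarely. The two drawers may be either way round (left or right). The bench to the right of the chest is clear from x = 0.42 to 0.62 m and y = -0.19 to -0.09 m, room to set boxes down on the way.
- drawer_a (a joint): travel of the drawer that stands open at the start, in m: 0 fully shut, 0.135 fully open; it runs with about 1 N of friction along the chest's own -x and stays where it is left. The interlock: as long as one drawer is open by more than about 15 mm, a pin inside the chest holds the other shut (it gives at most about 5 mm); it drops by itself when the open drawer is pushed home to within 4 mm.
- drawer_b (a joint): the same for the other drawer, shut at the start, the one with the marked bays; 0 fully shut, 0.135 fully open.
- drawer_a_knob (a point): centre of the steel knob of the drawer that starts open: a cylinder 26 mm across and 22 mm long, lying along the drawer's travel, 14 mm off the front panel on a thin stem, 58 mm above the bench; its axes are the chest's (pull along -x).
- drawer_b_knob (a point): the same knob of the other drawer.
- drawer_a_floor (a point): the middle of the usable floor of the drawer that starts open: 70 mm behind the inside of its front panel, 19 mm above the bench; inside, each drawer is 130 mm long (x) and 88 mm wide (y), walls 29 mm above the floor, front panel 76 mm high (top 88 mm above the bench).
- bay_0 (a point): centre, on the drawer floor, of one of the three bays marked one behind the other by thin dark lines on the floor of the other drawer (bay_0 next to the front panel, bay_2 at the back); each bay is 40 mm long (x, the drawer's travel) x 84 mm wide (y), centres 40 mm apart, the first 30 mm behind the front panel; the floor is 19 mm above the bench. x axis as the chest's.
- bay_1 (a point): centre, on the drawer floor, of one of the three bays marked one behind the other by thin dark lines on the floor of the other drawer (bay_0 next to the front panel, bay_2 at the back); each bay is 40 mm long (x, the drawer's travel) x 84 mm wide (y), centres 40 mm apart, the first 30 mm behind the front panel; the floor is 19 mm above the bench. x axis as the chest's.
- bay_2 (a point): centre, on the drawer floor, of one of the three bays marked one behind the other by thin dark lines on the floor of the other drawer (bay_0 next to the front panel, bay_2 at the back); each bay is 40 mm long (x, the drawer's travel) x 84 mm wide (y), centres 40 mm apart, the first 30 mm behind the front panel; the floor is 19 mm above the bench. x axis as the chest's.
- box_0_centre (a point): centre, half-way up, of a lidded white and grey plastic slide box 34 mm (its x) x 76 mm long (its y), 32 mm high to the lid, plus a thin upright grip on the lid: 28 mm long (x) x 10 mm thick (y) x 24 mm high, so 56 mm over all; pick it by that grip, closing along y; in its bay its axes are parallel to the chest's. 0.12 kg. Two or three boxes are present (None if absent); all start in the open drawer.
- box_1_centre (a point): centre, half-way up, of a lidded white and grey plastic slide box 34 mm (its x) x 76 mm long (its y), 32 mm high to the lid, plus a thin upright grip on the lid: 28 mm long (x) x 10 mm thick (y) x 24 mm high, so 56 mm over all; pick it by that grip, closing along y; in its bay its axes are parallel to the chest's. 0.12 kg. Two or three boxes are present (None if absent); all start in the open drawer.
- box_2_centre (a point): centre, half-way up, of a lidded white and grey plastic slide box 34 mm (its x) x 76 mm long (its y), 32 mm high to the lid, plus a thin upright grip on the lid: 28 mm long (x) x 10 mm thick (y) x 24 mm high, so 56 mm over all; pick it by that grip, closing along y; in its bay its axes are parallel to the chest's. 0.12 kg. Two or three boxes are present (None if absent); all start in the open drawer.
- timer: round white lab timer 68 mm across x 48 mm high on the chest's top, a bystander; origin at the centre of its underside
- tape: roll of tape 68 mm across x 18 mm high on the chest's top, a bystander; origin under its centre
- beaker_100: glass beaker 59 mm across x 71 mm high on the bench at the left, a bystander; origin under its centre
- flask: glass conical flask 82 mm across x 153 mm high on the bench at the left, a bystander; origin under its centre
- dropper_0: brown dropper bottle 37 mm across x 96 mm high on the bench, a bystander; origin under its centre

How it is judged:
By the outcome, as a careful person would: the job done as asked, in the order asked, and still so for the second after the job is handed in, with the robot touching nothing.
Of box_0, box_1, box_2 only 2 to 3 are there at a start; the rules pass over those that are not, and their reading is None.
At some moment in a run one of box_0, box_1, box_2 may be knocked a few centimetres aside while the robot is not near it.
It also fails if it takes over 210 s, if anything falls off the work surface, if the arm or the gripper's body presses on something with over 40 N, if the wrist force passes 120 N, or if a joint passes its speed limit or range.

## Working session

There is one attempt and no reset: what is moved stays moved. The work goes in short steps, Python scripts to look and compute and a tool call to move; the robot and the scene stay as the last step left them, time stands still between calls to the robot, and variables do not carry over. Pictures are saved under pics/ and viewed, and the job is handed in when it is done.

Besides the shell and the picture viewer there is one more tool, called after "Request:" as name(argument=value, ...) on one line, values as JSON. carry_out: Moves the arm, as the interface text tells. Its arguments: {"type":"object","properties":{"moves":{"type":"array","items":{"type":"array","items":{"type":"number","minimum":-1,"maximum":1}}}},"required":["moves"]}

```bash
mkdir -p pics; ls; python3 - <<'E'
from workcell import bot, imaging, order
import cv2
o=bot.get_obs()
for k in o: print(k,o[k])
for n in("side","top"):
    print(n,imaging.camera_model(n))
    cv2.imwrite(f"pics/{n}0.png",imaging.camera(n)[:,:,::-1])
E
```

```text
pics
clock 0.0
joint_pos [-1.34598452e+00  2.41398669e-01  3.71035546e-03  1.33517654e+00
  2.98148274e-05  1.57082263e+00]
joint_vel [ 0.00141398  0.00017948 -0.00074672  0.00076368  0.00050702 -0.00092584]
tau [-3.86789825e-04 -3.72319615e+01  2.52405703e+01  1.69422693e-02
 -2.66166326e-04  7.20807307e-07]
eef_pos [ 0.11134073 -0.48685286  0.25541474]
tool_rot [ 7.81951382e-01 -6.23338565e-01 -7.99469600e-04 -6.56332884e-04]
ft_force [ 0.3592075   0.05311479 -0.36140753]
ft_torque [ 0.00753181  0.01934674 -0.04548894]
grip_width 0.08493912246994315
side {'fovy': 57.3531823246937, 'cx': 311.5171795202481, 'cy': 244.38508320546634, 'eye': array([ 0.39515131, -0.53386119,  0.51494353]), 'rotation': array([ 0.49370501, -0.05913454, -0.0786797 ,  0.86404165])}
top {'fovy': 44.948710649121, 'cx': 316.2027905548009, 'cy': 253.51318848828254, 'eye': array([0.3147633 , 0.20276353, 1.18539006]), 'rotation': array([-0.07595708,  0.0777461 ,  0.72435049, -0.68081013])}
```

View pics/side0.png

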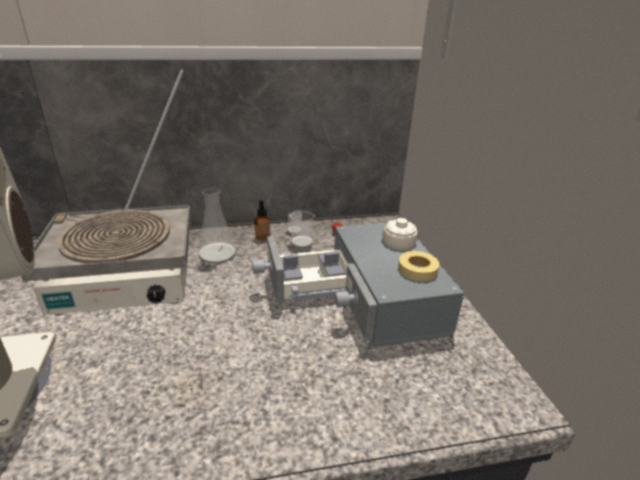

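View pics/top0.png

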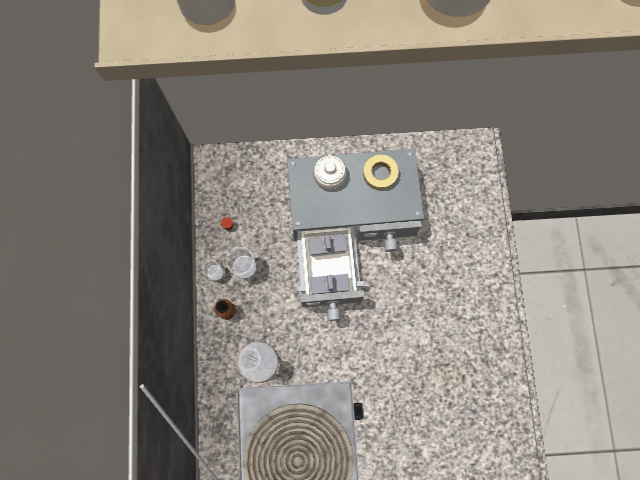

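Two boxes are visible, in the left-hand drawer, which is open. The right-hand drawer is shut. I'll zoom in and calibrate next.

```bash
cat > h.py <<'E'
import numpy as np, cv2
from scipy.spatial.transform import Rotation as R
from workcell import bot, imaging, order
def cam(n):
    m=imaging.camera_model(n); f=240/np.tan(np.radians(m['fovy'])/2)
    return m,f,R.from_quat(m['rotation']).as_matrix(),np.array(m['eye'])
def proj(n,P):
    m,f,Q,e=cam(n); c=(np.atleast_2d(P)-e)@Q
    return np.c_[m['cx']+f*c[:,0]/-c[:,2], m['cy']-f*c[:,1]/-c[:,2]]
def back(n,uv,z):
    m,f,Q,e=cam(n); uv=np.atleast_2d(uv).astype(float)
    d=np.c_[(uv[:,0]-m['cx'])/f,-(uv[:,1]-m['cy'])/f,-np.ones(len(uv))]@Q.T
    return e+d*((z-e[2])/d[:,2])[:,None]
def crop(img,x0,y0,x1,y1,s,fn):
    c=cv2.resize(img[y0:y1,x0:x1],None,fx=s,fy=s,interpolation=cv2.INTER_CUBIC)
    cv2.imwrite(fn,c[:,:,::-1] if c.ndim==3 else c)
E
python3 - <<'E'
from h import *
t=cv2.imread('pics/top0.png')[:,:,::-1]; s=cv2.imread('pics/side0.png')[:,:,::-1]
crop(t,280,140,440,260,5,'pics/t1a.png'); crop(t,280,215,440,335,5,'pics/t1b.png'); crop(s,240,210,480,350,3.33,'pics/s1.png')
print(back('top',[[292,158],[413,150],[423,231],[293,235]],.094))
E
```

```text
[[ 0.75439145  0.2287604   0.094     ]
 [ 0.7560997  -0.01423832  0.094     ]
 [ 0.58785074 -0.01726703  0.094     ]
 [ 0.5956354   0.23515592  0.094     ]]
```

View pics/t1a.png

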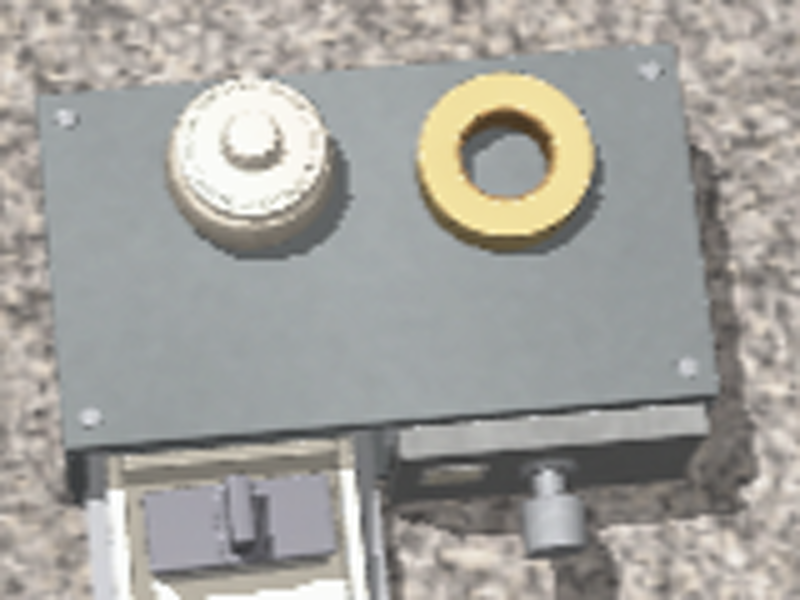

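View pics/t1b.png

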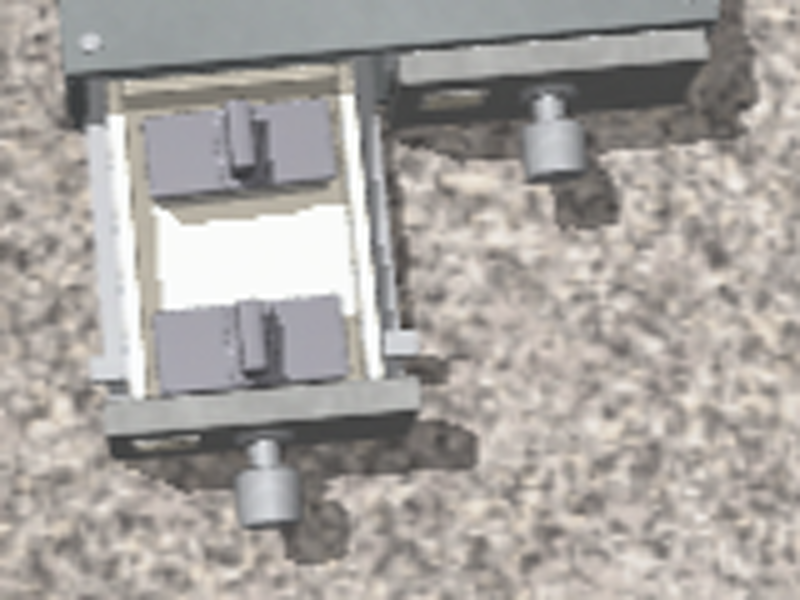

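View pics/s1.png

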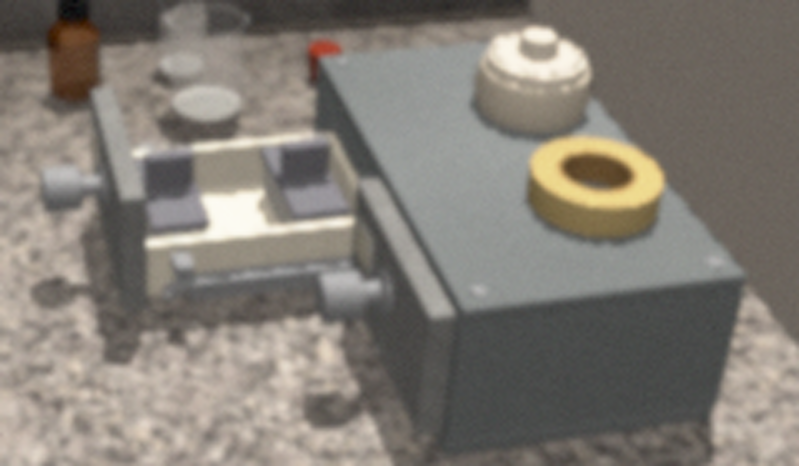

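```bash
python3 - <<'E'
from h import *
c=np.array([[40,97],[672,44],[717,397],[68,445]])/5+[280-.4,140-.4]
P=back('top',c,.094); print(P)
L=lambda i,j:np.linalg.norm(P[i]-P[j])
print(L(0,1),L(2,3),L(1,2),L(0,3))
d=P[1]-P[0]; print('yaw', np.degrees(np.arctan2(-(P[0]-P[1])[0],(P[0]-P[1])[1])),np.degrees(np.arctan2(-(P[3]-P[2])[0],(P[3]-P[2])[1])))
d=P[1]-P[2];print(np.degrees(np.arctan2(d[1],d[0])));d=P[0]-P[3];print(np.degrees(np.arctan2(d[1],d[0])))
c=np.array([[318,62],[742,275],[445,315]])/3.33+[239.6,209.6]
print(back('side',c,.094))
print(proj('side',P))
E
```

```text
[[ 0.75282464  0.23765277  0.094     ]
 [ 0.7593807  -0.01657189  0.094     ]
 [ 0.61192978 -0.01971263  0.094     ]
 [ 0.60843734  0.23408895  0.094     ]]
0.2543091857881211 0.2538256136340739 0.1474843652598069 0.14443127765415528
yaw 1.477241386586934 0.7883696669832028
1.2202296924097462
1.41390806210138
[[ 0.60492589  0.22515275  0.094     ]
 [ 0.75743427 -0.01926234  0.094     ]
 [ 0.60386708 -0.02546989  0.094     ]]
[[401.56726997 220.48632132]
 [462.72029378 291.08870292]
 [377.00955922 301.40132858]
 [335.71399977 226.05169972]]
```

```bash
python3 - <<'E'
from h import *
o=np.array([280-.4,215-.4])
def b(n,l,z): 
    P=back('top',np.array(l)/5+o,z)*1000; print(n,np.round(P,1).tolist())
b('panB back/front L, R',[[398,55],[403,84],[708,28],[708,58]],.088)
b('panA back/front L, R',[[108,402],[108,430],[418,378],[418,408]],.088)
b('knobB top centreline front/back',[[556,180],[552,120]],.06)
b('knobA front/back',[[268,527],[268,465]],.06)
b('box1 lid TL TR BR BL',[[142,120],[332,98],[335,180],[150,200]],.051)
b('box2 lid',[[157,312],[345,295],[350,375],[162,392]],.051)
b('grip1 top centre bk/fr',[[235,102],[243,170]],.075)
b('grip2',[[248,301],[255,370]],.075)
b('walls inner',[[125,112],[145,395],[345,85],[370,378]],.048)
E
```

```text
panB back/front L, R [[608.0, 105.0, 88.0], [596.2, 103.9, 88.0], [611.4, -17.2, 88.0], [599.2, -15.9, 88.0]]
panA back/front L, R [[478.3, 226.0, 88.0], [467.6, 226.6, 88.0], [480.2, 107.2, 88.0], [468.7, 108.1, 88.0]]
knobB top centreline front/back [[560.3, 43.8, 60.0], [584.9, 43.2, 60.0]]
knobA front/back [[429.9, 167.4, 60.0], [453.9, 165.8, 60.0]]
box1 lid TL TR BR BL [[597.3, 206.7, 51.0], [601.7, 129.6, 51.0], [567.8, 130.9, 51.0], [564.2, 205.4, 51.0]]
box2 lid [[518.6, 205.3, 51.0], [520.8, 130.3, 51.0], [488.6, 130.7, 51.0], [486.5, 205.2, 51.0]]
grip1 top centre bk/fr [[596.4, 169.5, 75.0], [568.7, 168.2, 75.0]]
grip2 [[516.4, 169.7, 75.0], [489.2, 168.8, 75.0]]
walls inner [[601.8, 213.3, 48.0], [486.2, 212.0, 48.0], [607.5, 123.8, 48.0], [487.4, 122.7, 48.0]]
```

The measurements agree: chest yaw is about 1°, the boxes sit at about (0.503, 0.168) and (0.582, 0.168), and the lids are level. Next I'll write a helper to work out the shifts.

```bash
cat >> h.py <<'E'
def st():
    o=bot.get_obs(); Q=R.from_quat(o['tool_rot']).as_matrix()
    print('t%.1f'%o['clock'],'pos',np.round(o['eef_pos'],4),'grip %.4f'%o['grip_width'],'F',np.round(o['ft_force'],1),'toolx yaw %.2f'%np.degrees(np.arctan2(Q[1,0],Q[0,0])),'tilt %.2f'%np.degrees(np.arccos(-Q[2,2])),'j1,j6 %.2f %.2f'%(o['joint_pos'][0],o['joint_pos'][5]))
    return np.array(o['eef_pos']),Q
def go(target,yaw=None):
    """yaw: desired tool x heading in deg (mod 180)"""
    p,Q=st(); d=np.array(target)-p
    print('shift units',np.round(Q.T@d*10,3))
    if yaw is not None:
        cur=np.degrees(np.arctan2(Q[1,0],Q[0,0])); e=(yaw-cur+90)%180-90
        print('world turn %.2f -> roll units %.4f'%(e,-e/90))
E
python3 - <<'E'
from h import *
go([.4,-.25,.25],91)
print(bot.get_obs()['tool_rot'], st()[1])
E
```

```text
t0.1 pos [ 0.1113 -0.4869  0.2555] grip 0.0851 F [0.4 0.1 0.2] toolx yaw -77.12 tilt 0.11 j1,j6 -1.35 1.57
shift units [-1.666 -3.342  0.058]
world turn -11.88 -> roll units 0.1320
t0.1 pos [ 0.1113 -0.4869  0.2555] grip 0.0851 F [0.4 0.1 0.2] toolx yaw -77.12 tilt 0.11 j1,j6 -1.35 1.57
[ 7.81938109e-01 -6.23355373e-01 -7.27434010e-04 -5.85365690e-04] [[ 2.22855099e-01 -9.74851496e-01 -4.07835053e-04]
 [-9.74849792e-01 -2.22855472e-01  1.82233928e-03]
 [-1.86739845e-03 -8.53968443e-06 -9.99998256e-01]]
```

Request:
carry_out(moves=[[-0.25,-0.5,0,0.066,0],[-0.5,-1,0,0.132,0],[-0.5,-1,0,0.132,0]])

```text
clock: 0.4
eef_pos: [0.1998, -0.4135, 0.2558]
tool_rot: [0.714, -0.7, -0.001, -0.001]
ft_force: [-0.1, -0.7, -1.1]
grip_width: 0.044
```

Request:
carry_out(moves=[[-0.3,-0.45,0,0,-0.3],[-0.5,-0.9,0,0,-0.3],[-0.5,-1,0,0,-0.3]])

```text
clock: 0.7
eef_pos: [0.2997, -0.3626, 0.2562]
tool_rot: [0.715, -0.699, 0.0, -0.001]
ft_force: [-0.6, 0.2, -0.0]
grip_width: 0.0296
```

```bash
python3 - <<'E'
from h import *
go([.5,.168,.2],-88.5)
E
```

```text
t0.7 pos [ 0.2997 -0.3626  0.2562] grip 0.0296 F [-0.6  0.2 -0. ] toolx yaw -88.66 tilt 0.06 j1,j6 -0.88 2.24
shift units [-5.258 -2.126  0.567]
world turn 0.16 -> roll units -0.0018
```

Request:
carry_out(moves=[[-0.5,-0.25,0,0,-0.3],[-1,-0.5,0,0,-0.3],[-1,-0.5,0,0,-0.3]])

```text
clock: 1.0
eef_pos: [0.3459, -0.261, 0.256]
tool_rot: [0.715, -0.699, -0.001, -0.0]
ft_force: [0.5, -0.6, -0.7]
grip_width: 0.0296
```

Request:
carry_out(moves=[[-0.5,-0.25,0,0,-0.3],[-1,-0.5,0,0,-0.3],[-1,-0.5,0,0,-0.3]])

```text
clock: 1.3
eef_pos: [0.3944, -0.1607, 0.2562]
tool_rot: [0.715, -0.699, -0.0, -0.0]
ft_force: [0.2, -1.2, -0.3]
grip_width: 0.0295
```

Request:
carry_out(moves=[[-0.5,-0.25,0,0,-0.3],[-1,-0.5,0,0,-0.3],[-1,-0.5,0,0,-0.3]])

```text
clock: 1.6
eef_pos: [0.4432, -0.0601, 0.2561]
tool_rot: [0.715, -0.699, 0.0, -0.0]
ft_force: [0.2, -0.9, 0.1]
grip_width: 0.0299
```

Request:
carry_out(moves=[[-0.5,-0.25,0,0,-0.3],[-1,-0.45,0,0,-0.3],[-1,-0.45,0,0,-0.3]])

```text
clock: 1.9
eef_pos: [0.4872, 0.0236, 0.2559]
tool_rot: [0.723, -0.691, -0.005, -0.005]
ft_force: [0.3, -1.2, -0.3]
grip_width: 0.0298
```

```bash
python3 - <<'E'
from h import *
go([.5,.168,.1],-88.5)
t=imaging.camera('top'); s=imaging.camera('side')
crop(t,240,140,440,290,4,'pics/t2.png'); crop(s,200,150,440,330,3.33,'pics/s2.png')
p,Q=st()
print(proj('top',p+Q@[0,0,.025]),proj('side',p+Q@[0,0,.025]))
E
```

```text
t1.9 pos [0.4872 0.0236 0.2559] grip 0.0298 F [ 0.3 -1.2 -0.3] toolx yaw -87.47 tilt 0.75 j1,j6 0.04 3.14
shift units [-1.416 -0.191  1.578]
world turn -1.03 -> roll units 0.0115
t2.0 pos [0.4859 0.0215 0.2558] grip 0.0304 F [-1.3 -0.1  0.2] toolx yaw -87.71 tilt 0.68 j1,j6 0.04 3.14
[[420.23935825 270.537585  ]] [[293.38218679 216.58477753]]
```

View pics/t2.png

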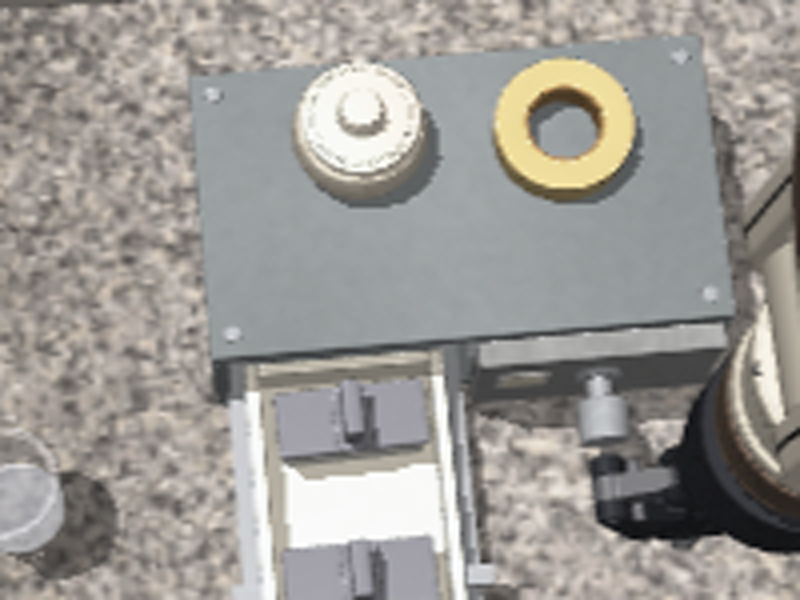

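View pics/s2.png

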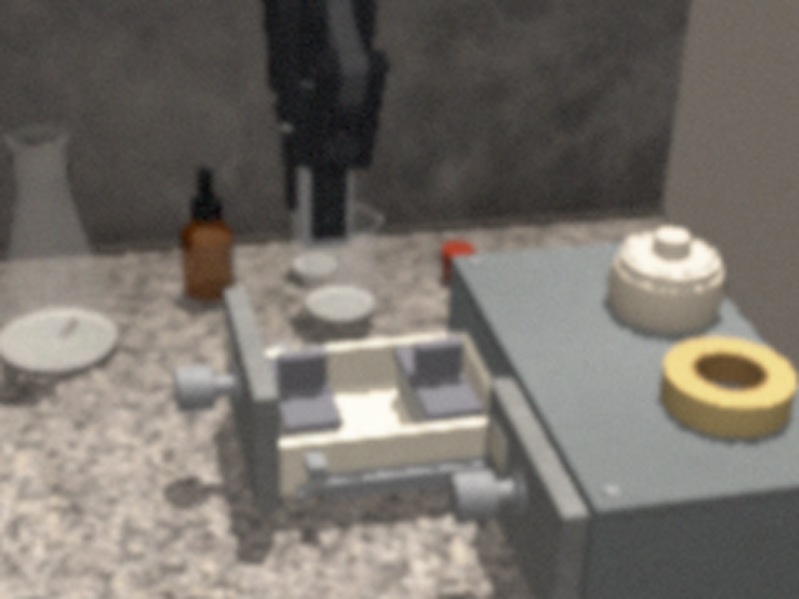

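```bash
python3 - <<'E'
from h import *
p,Q=st()
print(back('top',[[393,263],[400,263]],.23),back('top',[[393,263]],.27))
print(back('side',[[296,222]],.23))
print(proj('top',[[.3,0,0],[.3,0,.3],[.315,.203,0]]))
m,f,Q,e=cam('top'); print(Q,f)
crop(imaging.camera('top'),300,180,460,300,5,'pics/t3.png')
E
```

```text
t2.0 pos [0.4859 0.0215 0.2558] grip 0.0304 F [-1.3 -0.1  0.2] toolx yaw -87.71 tilt 0.68 j1,j6 0.04 3.14
[[0.50168794 0.06601701 0.23      ]
 [0.50095579 0.05428954 0.23      ]] [[0.49386183 0.07174228 0.27      ]]
[[0.4870696  0.00612309 0.23      ]]
[[420.7031883  383.05900206]
 [455.32309495 383.45566273]
 [318.55985064 381.77630563]]
[[-0.06145619  0.97447957 -0.21589975]
 [-0.99810104 -0.06090623  0.00920616]
 [-0.00417843  0.21605554  0.97637213]] 580.1455592513039
```

View pics/t3.png

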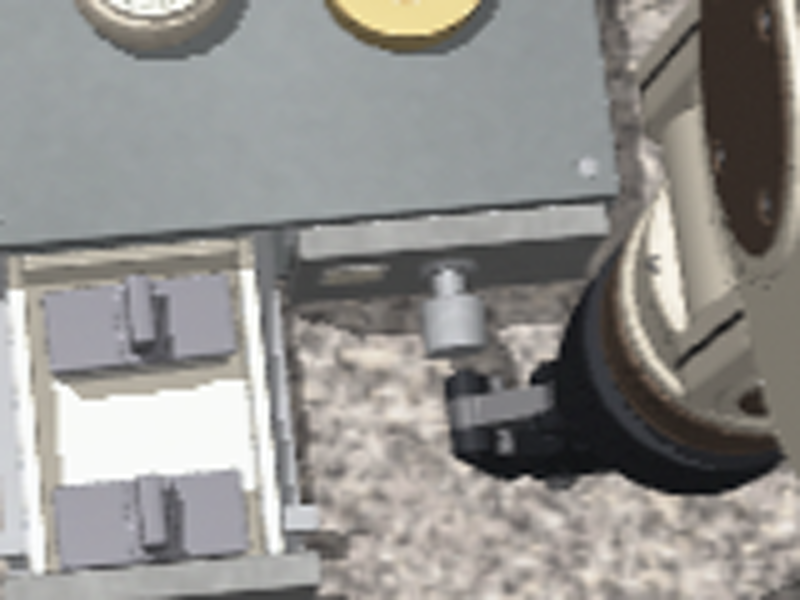

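Joint 6 is at its limit, so I'll make a half turn to use the equivalent grasp.

Request:
carry_out(moves=[[0,0,0,-0.095,-0.3],[0,0,0,-0.19,-0.3],[0,0,0,-0.285,-0.3],[0,0,0,-0.38,-0.3],[0,0,0,-0.475,-0.3],[0,0,0,-0.57,-0.3],[0,0,0,-0.665,-0.3],[0,0,0,-0.76,-0.3],[0,0,0,-0.855,-0.3],[0,0,0,-0.95,-0.3],[0,0,0,-1,-0.3],[0,0,0,-1,-0.3]])

```text
clock: 3.25
eef_pos: [0.4849, 0.0202, 0.2564]
tool_rot: [1.0, 0.018, -0.0, -0.006]
ft_force: [0.6, -0.2, 0.6]
grip_width: 0.03
```

Request:
carry_out(moves=[[0,0,0,-0.095,-0.3],[0,0,0,-0.19,-0.3],[0,0,0,-0.285,-0.3],[0,0,0,-0.38,-0.3],[0,0,0,-0.475,-0.3],[0,0,0,-0.57,-0.3],[0,0,0,-0.665,-0.3],[0,0,0,-0.76,-0.3],[0,0,0,-0.855,-0.3],[0,0,0,-0.95,-0.3],[0,0,0,-1,-0.3],[0,0,0,-1,-0.3]])

```text
clock: 4.45
eef_pos: [0.4851, 0.021, 0.2563]
tool_rot: [0.694, 0.72, 0.004, -0.005]
ft_force: [-0.6, 0.5, -0.1]
grip_width: 0.03
```

```bash
python3 - <<'E'
from h import *
go([.503,.168,.15],91.5)
E
```

```text
t4.5 pos [0.4851 0.021  0.2563] grip 0.0300 F [-0.6  0.5 -0.1] toolx yaw 92.05 tilt 0.71 j1,j6 0.04 0.00
shift units [1.449 0.232 1.081]
world turn -0.55 -> roll units 0.0061
```

Request:
carry_out(moves=[[0.4,0.06,0,0.006,-0.3],[0.8,0.12,0,0.006,-0.3],[1,0.15,0,0.006,-0.3],[1,0.15,0,0.006,-0.3]])

```text
clock: 4.85
eef_pos: [0.4967, 0.1243, 0.2575]
tool_rot: [0.696, 0.718, 0.005, -0.005]
ft_force: [-0.5, -0.3, 0.6]
grip_width: 0.0298
```

Request:
carry_out(moves=[[0.3,0.05,0.3,0,-0.3],[0.45,0.08,0.6,0,-0.3],[0.45,0.08,0.9,0,-0.3],[0.45,0.08,1,0,-0.3],[0.45,0.08,1,0,-0.3]])

```text
clock: 5.35
eef_pos: [0.5019, 0.1677, 0.1567]
tool_rot: [0.697, 0.717, 0.002, -0.006]
ft_force: [-0.8, 0.5, -0.3]
grip_width: 0.03
```

```bash
python3 - <<'E'
from h import *
go([.503,.168,.080],91.5)
t=imaging.camera('top'); s=imaging.camera('side')
crop(t,260,180,420,300,5,'pics/t4.png'); crop(s,220,150,400,310,4,'pics/s4.png')
E
```

```text
t5.3 pos [0.5019 0.1677 0.1567] grip 0.0300 F [-0.8  0.5 -0.3] toolx yaw 91.57 tilt 0.69 j1,j6 0.32 0.29
shift units [-0.006  0.014  0.767]
world turn -0.07 -> roll units 0.0008
```

View pics/t4.png

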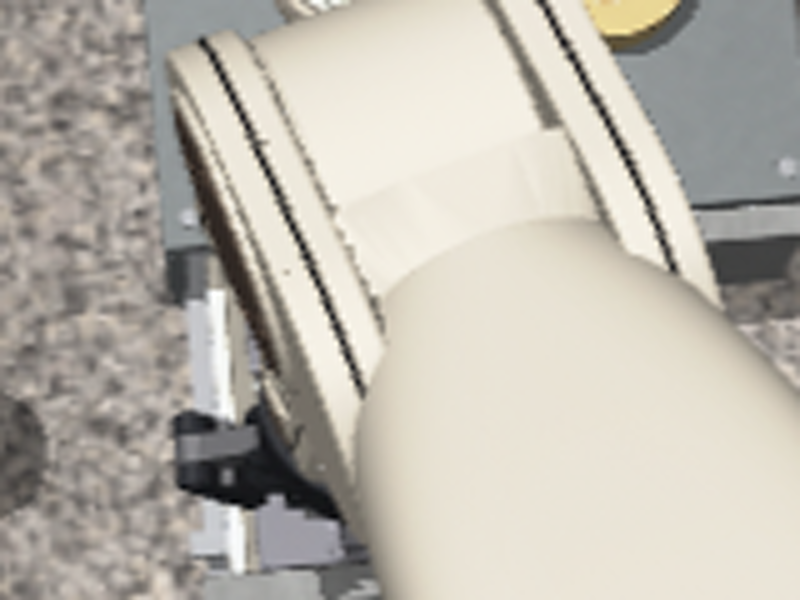

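View pics/s4.png

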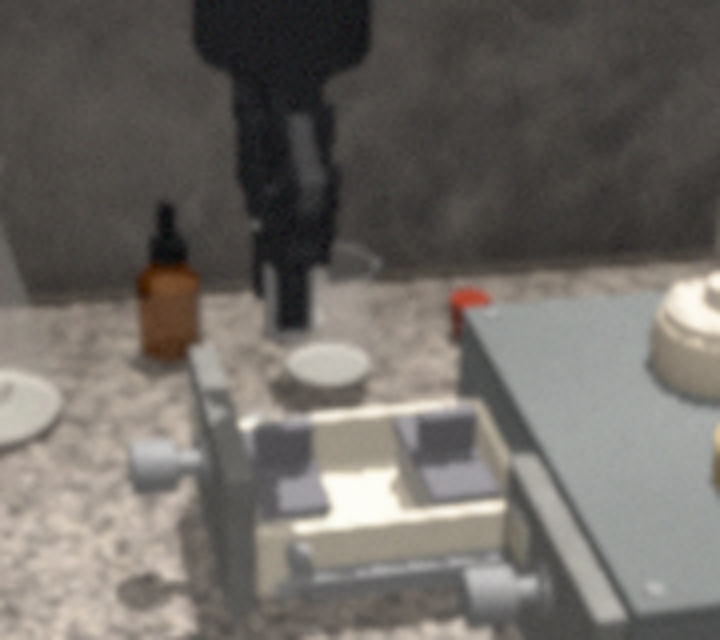

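Request:
carry_out(moves=[[0,0.01,0.2,0,-0.3],[0,0.01,0.4,0,-0.3],[0,0.01,0.55,0,-0.3],[0,0.01,0.65,0,-0.3],[0,0.01,0.72,0,-0.3],[0,0.01,0.76,0,-0.3],[0,0.01,0.76,0,-0.3]])

```text
clock: 6.15
eef_pos: [0.5043, 0.1703, 0.0824]
tool_rot: [0.696, 0.718, 0.005, -0.005]
ft_force: [-0.0, 0.5, 0.3]
grip_width: 0.0298
```

```bash
python3 - <<'E'
from h import *
go([.503,.168,.080],91.5)
s=imaging.camera('side')
crop(s,220,180,370,300,5,'pics/s5.png')
E
```

```text
t6.2 pos [0.5043 0.1703 0.0824] grip 0.0298 F [-0.   0.5  0.3] toolx yaw 91.71 tilt 0.74 j1,j6 0.32 0.29
shift units [-0.023 -0.014  0.024]
world turn -0.21 -> roll units 0.0023
```

View pics/s5.png

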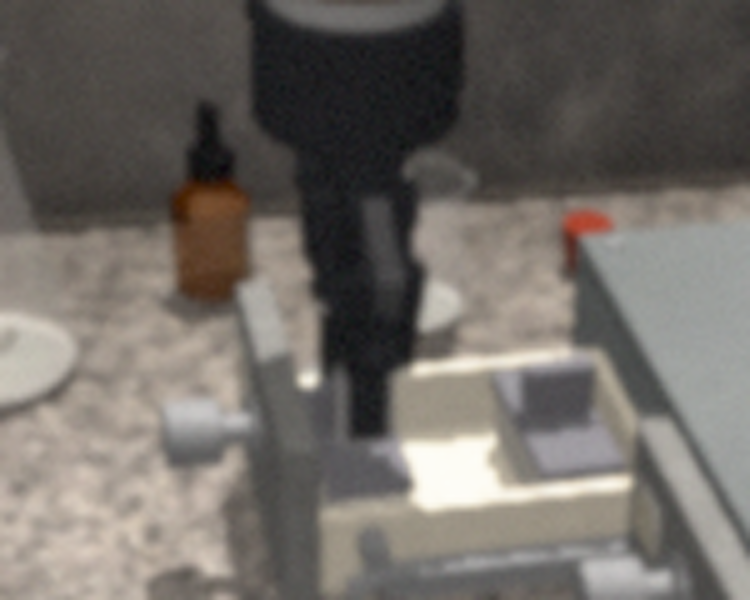

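Request:
carry_out(moves=[[-0.02,-0.03,0.02,0,-0.3],[-0.02,-0.03,0.02,0,-0.3],[-0.02,-0.03,0.02,0,-0.5],[-0.02,-0.03,0.02,0,-0.8],[-0.02,-0.03,0.02,0,-1],[-0.02,-0.03,0.02,0,-1],[-0.02,-0.03,0.02,0,-1],[-0.02,-0.03,0.02,0,-1],[-0.02,-0.03,0.02,0,-1],[-0.02,-0.03,0.02,0,-1]])

```text
clock: 7.2
eef_pos: [0.5014, 0.1685, 0.0805]
tool_rot: [0.696, 0.718, 0.005, -0.005]
ft_force: [-0.3, 1.4, 5.4]
grip_width: 0.0086
```

```bash
python3 - <<'E'
from h import *
st()
s=imaging.camera('side')
crop(s,220,180,370,300,5,'pics/s6.png')
E
```

```text
t7.2 pos [0.5014 0.1685 0.0805] grip 0.0086 F [-0.3  1.4  5.4] toolx yaw 91.73 tilt 0.77 j1,j6 0.32 0.29
```

View pics/s6.png

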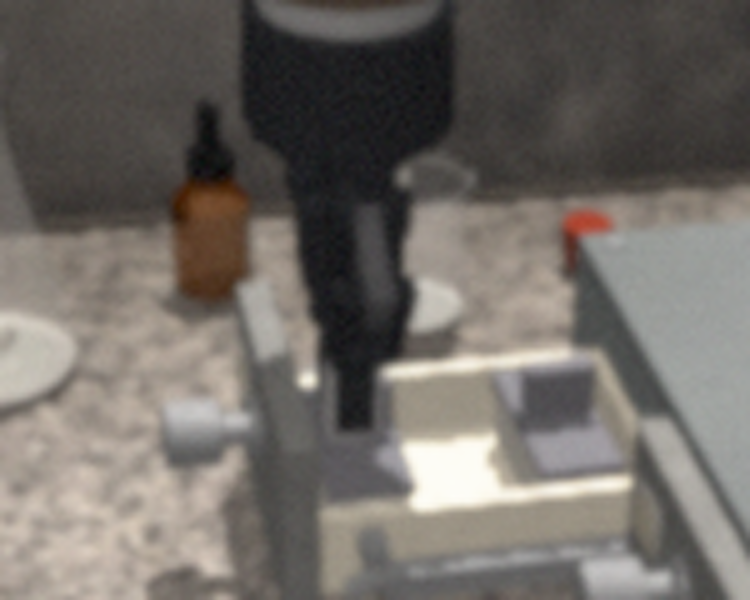

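Request:
carry_out(moves=[[0,0,-0.1,0,-1],[0,0,-0.2,0,-1],[0,0,-0.4,0,-1],[0,0,-0.6,0,-1],[0,0,-0.8,0,-1],[0,0,-1,0,-1],[0,0,-1,0,-1]])

```text
clock: 7.95
eef_pos: [0.5031, 0.1673, 0.1834]
tool_rot: [0.696, 0.718, 0.007, -0.003]
ft_force: [0.5, -0.3, -2.2]
grip_width: 0.0084
```

Request:
carry_out(moves=[[0,0,-0.15,0,-1],[0,0,-0.3,0,-1],[-0.2,0,-0.3,0,-1],[-0.5,0,-0.3,0,-1],[-0.8,0,-0.3,0,-1],[-1,0,-0.3,0,-1],[-1,0,-0.3,0,-1]])

```text
clock: 8.65
eef_pos: [0.5036, 0.0643, 0.2077]
tool_rot: [0.698, 0.716, 0.003, -0.005]
ft_force: [-0.6, 0.4, -1.5]
grip_width: 0.0085
```

```bash
python3 - <<'E'
from h import *
go([.455,-.14,.2],91.2)
s=imaging.camera('side')
crop(s,200,120,440,300,3.33,'pics/s7.png')
E
```

```text
t8.7 pos [0.5036 0.0643 0.2077] grip 0.0085 F [-0.6  0.4 -1.5] toolx yaw 91.51 tilt 0.69 j1,j6 0.12 0.09
shift units [-2.03  -0.539  0.054]
world turn -0.31 -> roll units 0.0034
```

View pics/s7.png

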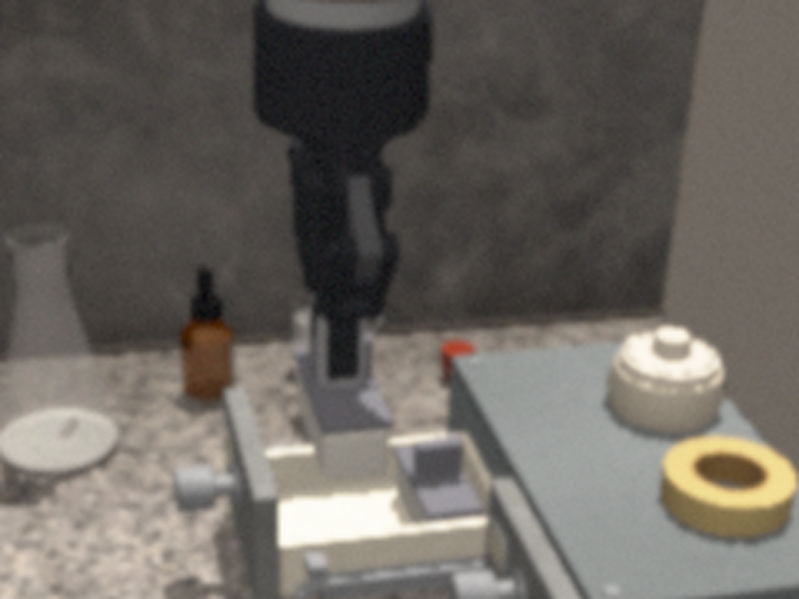

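The box is held square and centred. I'll carry it to the bench.

Request:
carry_out(moves=[[-0.4,-0.1,0,0,-1],[-0.8,-0.2,0,0,-1],[-1,-0.3,0,0,-1],[-1,-0.3,0,0,-1]])

```text
clock: 9.1
eef_pos: [0.476, -0.0355, 0.2069]
tool_rot: [0.697, 0.717, 0.004, -0.005]
ft_force: [1.3, -0.2, 0.0]
grip_width: 0.0085
```

Request:
carry_out(moves=[[-0.4,-0.1,0.2,0,-1],[-0.8,-0.2,0.4,0,-1],[-1,-0.25,0.6,0,-1],[-1.0,-0.25,0.8,0,-1],[-1.0,-0.25,0.9,0,-1],[-1,-0.25,0.9,0,-1]])

```text
clock: 9.7
eef_pos: [0.4544, -0.1323, 0.1147]
tool_rot: [0.696, 0.718, 0.004, -0.006]
ft_force: [0.3, 0.1, -0.7]
grip_width: 0.0083
```

```bash
python3 - <<'E'
from h import *
go([.455,-.14,.0625],91.2)
E
```

```text
t9.7 pos [ 0.4544 -0.1323  0.1147] grip 0.0083 F [ 0.3  0.1 -0.7] toolx yaw 91.82 tilt 0.86 j1,j6 -0.29 -0.32
shift units [-0.085  0.005  0.521]
world turn -0.62 -> roll units 0.0068
```

Request:
carry_out(moves=[[-0.08,0,0.15,0.005,-1],[-0.08,0,0.3,0.005,-1],[-0.08,0,0.4,0.005,-1],[-0.08,0,0.46,0.005,-1],[-0.08,0,0.5,0.005,-1],[-0.08,0,0.52,0.005,-1],[-0.08,0,0.53,0.005,-1],[-0.08,0,0.53,0.005,-1]])

```text
clock: 10.5
eef_pos: [0.4557, -0.1411, 0.0635]
tool_rot: [0.699, 0.715, 0.005, -0.004]
ft_force: [0.1, 0.3, -2.4]
grip_width: 0.0088
```

Request:
carry_out(moves=[[0,0,0,0,-0.8],[0,0,0,0,-0.6],[0,0,0,0,-0.4],[0,0,0,0,-0.3],[0,0,-0.2,0,-0.3],[0,0,-0.5,0,-0.3],[0,0,-1,0,-0.3],[0,0,-1,0,-0.3]])

```text
clock: 11.3
eef_pos: [0.4597, -0.1438, 0.1696]
tool_rot: [0.699, 0.715, 0.007, 0.001]
ft_force: [1.2, 0.3, 0.2]
grip_width: 0.0296
```

Request:
carry_out(moves=[[0,0,-0.3,0,-0.3],[0.4,0.1,-0.5,0,-0.3],[0.8,0.2,-0.5,0,-0.3],[1,0.3,-0.5,0,-0.3],[1,0.3,-0.5,0,-0.3]])

```text
clock: 11.8
eef_pos: [0.4844, -0.0401, 0.2147]
tool_rot: [0.698, 0.716, 0.005, -0.004]
ft_force: [-0.1, -0.9, -0.4]
grip_width: 0.0295
```

```bash
python3 - <<'E'
from h import *
go([.581,.168,.2],91.5)
s=imaging.camera('side');t=imaging.camera('top')
crop(s,200,120,480,400,2.1,'pics/s8.png')
crop(t,280,180,480,330,4,'pics/t8.png')
E
```

```text
t11.8 pos [ 0.4844 -0.0401  0.2147] grip 0.0295 F [-0.1 -0.9 -0.4] toolx yaw 91.51 tilt 0.77 j1,j6 -0.09 -0.12
shift units [2.053 1.021 0.176]
world turn -0.01 -> roll units 0.0001
```

View pics/s8.png

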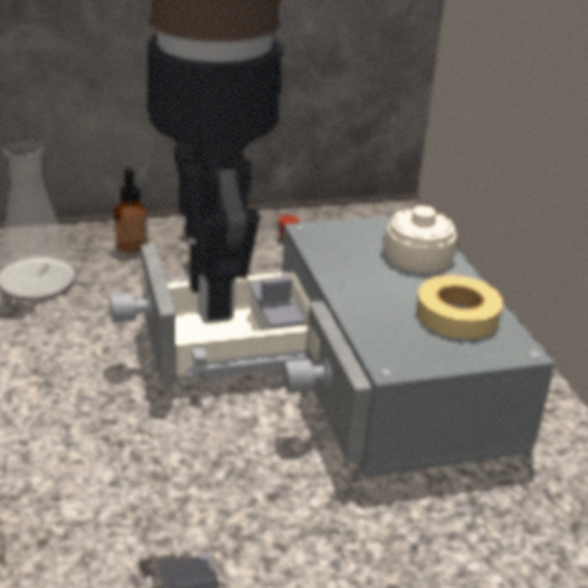

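View pics/t8.png

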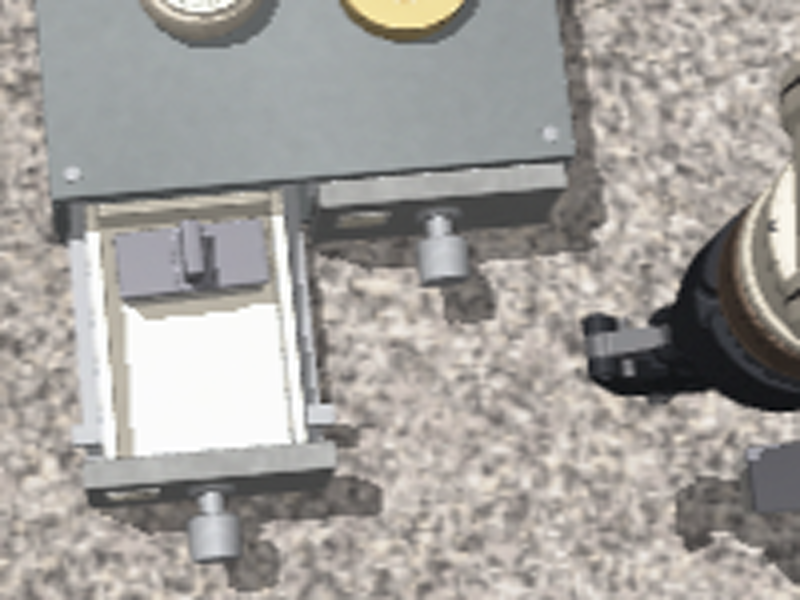

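Request:
carry_out(moves=[[0.4,0.2,0,0,-0.3],[0.8,0.4,0,0,-0.3],[1,0.5,0,0.006,-0.3],[1,0.5,0,0.006,-0.3]])

```text
clock: 12.3
eef_pos: [0.5319, 0.0598, 0.2152]
tool_rot: [0.702, 0.712, 0.004, -0.005]
ft_force: [0.4, -1.3, 0.0]
grip_width: 0.0303
```

Request:
carry_out(moves=[[0.4,0.2,0,0,-0.3],[0.8,0.4,0,0,-0.3],[1,0.5,0.1,0,-0.3],[1,0.52,0.15,0,-0.3],[1,0.52,0.15,0,-0.3]])

```text
clock: 12.8
eef_pos: [0.581, 0.1578, 0.2004]
tool_rot: [0.703, 0.711, 0.003, -0.005]
ft_force: [0.1, -0.7, 0.2]
grip_width: 0.0299
```

```bash
python3 - <<'E'
from h import *
go([.582,.1685,.080],91.7)
E
```

```text
t12.8 pos [0.581  0.1578 0.2004] grip 0.0299 F [ 0.1 -0.7  0.2] toolx yaw 90.66 tilt 0.68 j1,j6 0.26 0.25
shift units [0.094 0.016 1.205]
world turn 1.04 -> roll units -0.0115
```

Request:
carry_out(moves=[[0.09,0.02,0.2,-0.012,-0.3],[0.09,0.02,0.5,-0.012,-0.3],[0.09,0.02,0.8,-0.012,-0.3],[0.09,0.02,0.95,-0.012,-0.3],[0.09,0.02,0.95,-0.012,-0.3]])

```text
clock: 13.3
eef_pos: [0.5811, 0.1668, 0.1046]
tool_rot: [0.697, 0.717, 0.001, -0.006]
ft_force: [-1.0, 0.7, -0.3]
grip_width: 0.0299
```

```bash
python3 - <<'E'
from h import *
go([.582,.1685,.081],91.7)
s=imaging.camera('side')
crop(s,240,150,390,270,5,'pics/s9.png')
E
```

```text
t13.3 pos [0.5811 0.1668 0.1046] grip 0.0299 F [-1.   0.7 -0.3] toolx yaw 91.65 tilt 0.72 j1,j6 0.27 0.25
shift units [0.014 0.011 0.236]
world turn 0.05 -> roll units -0.0006
```

View pics/s9.png

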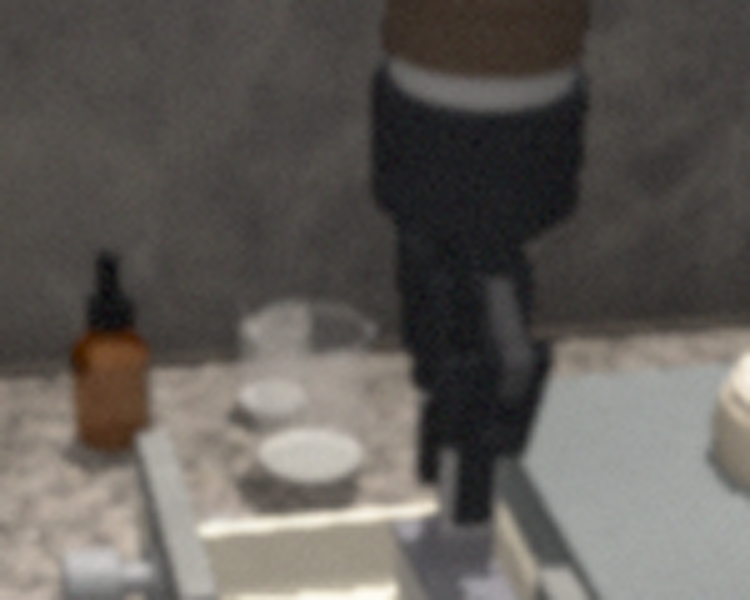

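Request:
carry_out(moves=[[0.01,0,0.1,0,-0.3],[0.01,0,0.18,0,-0.3],[0.01,0,0.23,0,-0.3],[0.01,0,0.23,0,-0.5],[0.01,0,0.23,0,-0.8],[0.01,0,0.23,0,-1],[0.01,0,0.23,0,-1],[0.01,0,0.23,0,-1],[0.01,0,0.23,0,-1],[0.01,0,0.23,0,-1]])

```text
clock: 14.35
eef_pos: [0.5836, 0.1711, 0.0844]
tool_rot: [0.696, 0.718, 0.005, -0.005]
ft_force: [-0.5, -0.7, 1.5]
grip_width: 0.0085
```

Request:
carry_out(moves=[[0,0,-0.1,0,-1],[0,0,-0.2,0,-1],[0,0,-0.4,0,-1],[0,0,-0.6,0,-1],[0,0,-0.8,0,-1],[0,0,-1,0,-1],[0,0,-1,0,-1]])

```text
clock: 15.05
eef_pos: [0.5859, 0.1705, 0.1885]
tool_rot: [0.696, 0.718, 0.008, -0.003]
ft_force: [0.7, -0.6, -1.6]
grip_width: 0.0083
```

```bash
python3 - <<'E'
from h import *
go([.555,-.14,.2],91.2)
s=imaging.camera('side')
crop(s,200,120,440,300,3.33,'pics/s10.png')
E
```

```text
t15.1 pos [0.5859 0.1705 0.1885] grip 0.0083 F [ 0.7 -0.6 -1.6] toolx yaw 91.82 tilt 0.97 j1,j6 0.28 0.25
shift units [-3.092 -0.406 -0.164]
world turn -0.62 -> roll units 0.0069
```

View pics/s10.png

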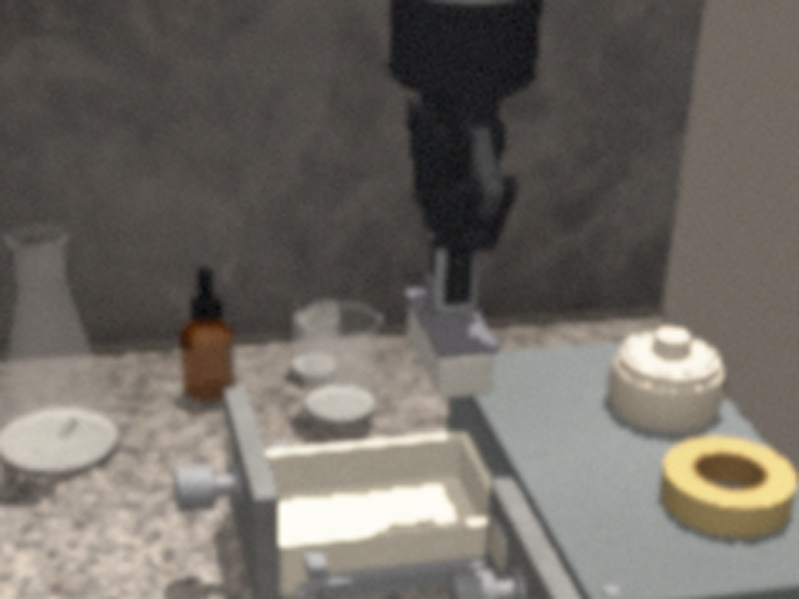

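Request:
carry_out(moves=[[-0.4,-0.05,-0.1,0,-1],[-0.8,-0.1,-0.1,0.006,-1],[-1,-0.13,-0.1,0.006,-1],[-1,-0.13,-0.1,0.006,-1]])

```text
clock: 15.5
eef_pos: [0.5727, 0.0665, 0.1916]
tool_rot: [0.701, 0.713, 0.003, -0.005]
ft_force: [-0.3, -0.4, -2.0]
grip_width: 0.0086
```

Request:
carry_out(moves=[[-0.4,-0.05,0,0,-1],[-0.8,-0.1,0,0,-1],[-1,-0.13,0,0,-1],[-1,-0.13,0,0,-1]])

```text
clock: 15.9
eef_pos: [0.5623, -0.0328, 0.1905]
tool_rot: [0.7, 0.714, 0.004, -0.005]
ft_force: [1.0, -0.2, -1.5]
grip_width: 0.0081
```

Request:
carry_out(moves=[[-0.4,-0.05,0,0,-1],[-0.8,-0.1,0,0,-1],[-1,-0.13,0.3,0,-1],[-1,-0.13,0.6,0,-1],[-1,-0.13,0.8,0,-1],[-1,-0.13,0.9,0,-1],[-1,-0.13,0.9,0,-1]])

```text
clock: 16.6
eef_pos: [0.5512, -0.1285, 0.0982]
tool_rot: [0.699, 0.715, 0.004, -0.007]
ft_force: [0.5, 0.1, -2.1]
grip_width: 0.0085
```

```bash
python3 - <<'E'
from h import *
go([.555,-.14,.067],91.2)
E
```

```text
t16.6 pos [ 0.5512 -0.1285  0.0982] grip 0.0085 F [ 0.5  0.1 -2.1] toolx yaw 91.36 tilt 0.86 j1,j6 -0.24 -0.26
shift units [-0.12   0.037  0.311]
world turn -0.16 -> roll units 0.0017
```

Request:
carry_out(moves=[[-0.12,0.02,0.1,0,-1],[-0.12,0.02,0.2,0,-1],[-0.12,0.02,0.26,0,-1],[-0.12,0.02,0.3,0,-1],[-0.12,0.02,0.33,0,-1],[-0.12,0.02,0.34,0,-1],[-0.12,0.02,0.34,0,-1]])

```text
clock: 17.3
eef_pos: [0.5545, -0.1415, 0.0662]
tool_rot: [0.699, 0.715, 0.004, -0.005]
ft_force: [-0.8, -0.2, -1.8]
grip_width: 0.0084
```

```bash
python3 - <<'E'
from h import *
st()
E
```

```text
t17.3 pos [ 0.5545 -0.1415  0.0662] grip 0.0084 F [-0.8 -0.2 -1.8] toolx yaw 91.28 tilt 0.74 j1,j6 -0.26 -0.28
```

Request:
carry_out(moves=[[0,0,0,0,-0.8],[0,0,0,0,-0.6],[0,0,0,0,-0.4],[0,0,0,0,-0.3],[0,0,-0.2,0,-0.3],[0,0,-0.5,0,-0.3],[0,0,-1,0,-0.3],[0,0,-1,0,-0.3]])

```text
clock: 18.1
eef_pos: [0.5589, -0.144, 0.1737]
tool_rot: [0.699, 0.715, 0.008, 0.001]
ft_force: [0.8, 0.4, -0.1]
grip_width: 0.0302
```

Request:
carry_out(moves=[[0,-0.2,0,0,-1],[0.2,-0.6,0,0,-1],[0.6,-1,0,0,-1],[1,-1,0,0,-1],[1,-1,0,0,-1]])

```text
clock: 18.6
eef_pos: [0.4504, -0.0415, 0.1676]
tool_rot: [0.697, 0.717, 0.005, -0.006]
ft_force: [1.0, -0.3, -0.3]
grip_width: 0.0001
```

```bash
python3 - <<'E'
from h import *
go([.39,.167,.17],91.2)
E
```

```text
t18.6 pos [ 0.4504 -0.0415  0.1676] grip 0.0001 F [ 1.  -0.3 -0.3] toolx yaw 91.58 tilt 0.84 j1,j6 -0.10 -0.13
shift units [ 2.101 -0.546  0.008]
world turn -0.38 -> roll units 0.0042
```

Request:
carry_out(moves=[[0.4,-0.3,0,0,-1],[0.8,-0.55,0,0.004,-1],[1,-0.55,0,0.004,-1],[1,-0.55,0,0.004,-1]])

```text
clock: 19.0
eef_pos: [0.3953, 0.0552, 0.1692]
tool_rot: [0.7, 0.714, 0.005, -0.004]
ft_force: [-0.5, -0.1, 0.0]
grip_width: 0.0002
```

Request:
carry_out(moves=[[0.4,0,0,0,-1],[0.8,0,0,0,-1],[1,0,0.2,0,-1],[1,0,0.5,0,-1],[1,0,0.8,0,-1],[1,0,0.97,0,-1],[1,0,0.97,0,-1]])

```text
clock: 19.7
eef_pos: [0.3925, 0.1534, 0.0708]
tool_rot: [0.702, 0.712, 0.002, -0.005]
ft_force: [-0.2, -1.2, -0.3]
grip_width: 0.0
```

```bash
python3 - <<'E'
from h import *
go([.40,.167,.072],91.2)
s=imaging.camera('side')
crop(s,200,160,400,310,4,'pics/s11.png')
E
```

```text
t19.7 pos [0.3925 0.1534 0.0708] grip 0.0000 F [-0.2 -1.2 -0.3] toolx yaw 90.85 tilt 0.67 j1,j6 0.36 0.35
shift units [ 0.135  0.077 -0.011]
world turn 0.35 -> roll units -0.0039
```

View pics/s11.png

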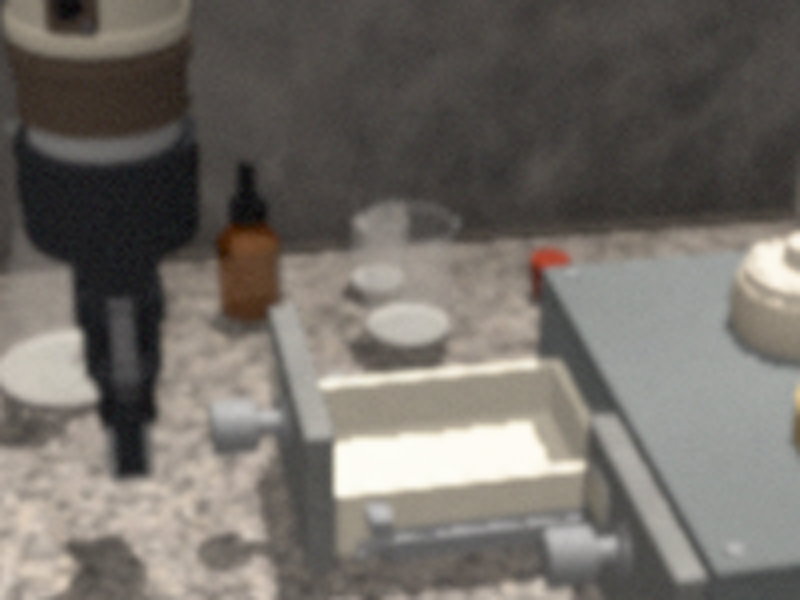

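Request:
carry_out(moves=[[0.13,0.05,0,-0.003,-1],[0.13,0.15,0,-0.003,-1],[0.13,0.3,0,-0.003,-1],[0.13,0.45,0,-0.003,-1],[0.13,0.6,0,-0.003,-1],[0.13,0.75,0,-0.003,-1],[0.13,0.9,0,-0.003,-1],[0.13,1,0,-0.003,-1],[0.13,1,0,-0.003,-1]])

```text
clock: 20.65
eef_pos: [0.4958, 0.1699, 0.0741]
tool_rot: [0.7, 0.714, 0.006, -0.004]
ft_force: [0.2, -0.5, -0.2]
grip_width: -0.0005
```

Request:
carry_out(moves=[[0.01,0.1,0,0,-1],[0.01,0.2,0,0,-1],[0.01,0.3,0,0,-1],[0.01,0.4,0,0,-1],[0.01,0.45,0,0,-1],[0.01,0.45,0,0,-1]])

```text
clock: 21.25
eef_pos: [0.5396, 0.1716, 0.0733]
tool_rot: [0.7, 0.714, 0.005, -0.004]
ft_force: [-0.3, 0.2, 0.5]
grip_width: 0.0001
```

```bash
python3 - <<'E'
from h import *
st()
s=imaging.camera('side')
crop(s,200,160,400,310,4,'pics/s12.png')
E
```

```text
t21.2 pos [0.5396 0.1716 0.0733] grip 0.0001 F [-0.3  0.2  0.5] toolx yaw 91.16 tilt 0.78 j1,j6 0.30 0.28
```

View pics/s12.png

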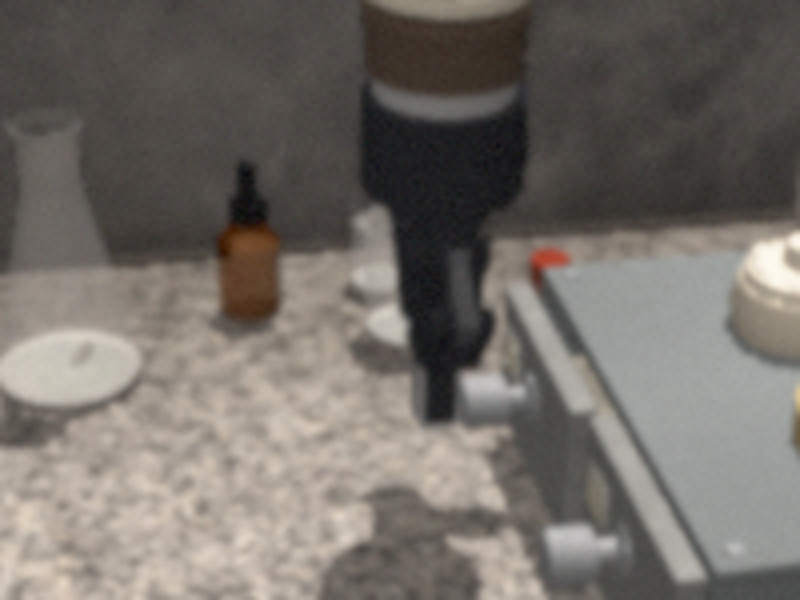

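Nearly shut. I'll push on until there is firm contact, watching the force.

Request:
carry_out(moves=[[0,0.04,0,0,-1],[0,0.08,0,0,-1],[0,0.12,0,0,-1],[0,0.12,0,0,-1]])

```text
clock: 21.7
eef_pos: [0.5477, 0.1717, 0.0729]
tool_rot: [0.7, 0.715, 0.002, -0.007]
ft_force: [-6.7, 0.2, 5.4]
grip_width: 0.0002
```

Request:
carry_out(moves=[[0,0.03,0,0,-1],[0,0.06,0,0,-1],[0,0.06,0,0,-1]])

```text
clock: 22.0
eef_pos: [0.548, 0.1716, 0.0728]
tool_rot: [0.699, 0.715, -0.002, -0.011]
ft_force: [-21.0, -0.9, 15.6]
grip_width: 0.0004
```

```bash
python3 - <<'E'
from h import *
st()
s=imaging.camera('side')
crop(s,200,160,400,310,4,'pics/s13.png')
E
```

```text
t22.0 pos [0.548  0.1716 0.0728] grip 0.0004 F [-21.   -0.9  15.6] toolx yaw 91.27 tilt 1.24 j1,j6 0.30 0.27
```

View pics/s13.png

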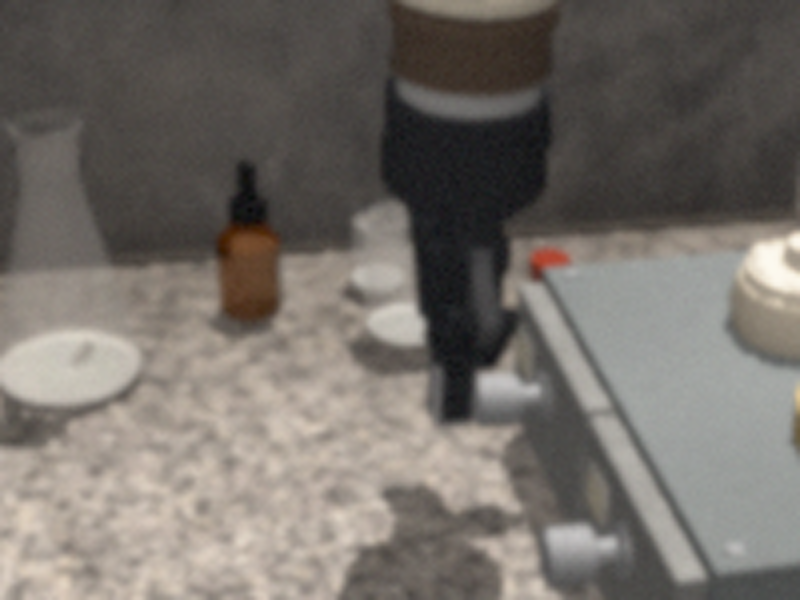

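Drawer A is hard against its stop and its panel is flush with B's. I'll back off and go to knob B.

Request:
carry_out(moves=[[0,-0.1,0,0,-1],[0,-0.25,0,0,-1],[0,-0.3,-0.3,0,-0.5],[0,-0.3,-0.7,0,0.2],[-0.3,-0.3,-1,0,0.2],[-0.7,-0.1,-1,0,0.2],[-1,0.1,-1,0,0.2],[-1,0.2,-1,0,0.2],[-1,0.2,-1,0,0.2]])

```text
clock: 22.95
eef_pos: [0.5799, 0.0703, 0.1718]
tool_rot: [0.7, 0.714, 0.005, -0.004]
ft_force: [0.0, -0.2, 0.1]
grip_width: 0.0514
```

```bash
python3 - <<'E'
from h import *
go([.572,.0435,.064],91.2)
t=imaging.camera('top')
crop(t,280,140,480,290,4,'pics/t14.png')
E
```

```text
t22.9 pos [0.5799 0.0703 0.1718] grip 0.0514 F [ 0.  -0.2  0.1] toolx yaw 91.07 tilt 0.77 j1,j6 0.11 0.10
shift units [-0.28  -0.085  1.075]
world turn 0.13 -> roll units -0.0015
```

View pics/t14.png

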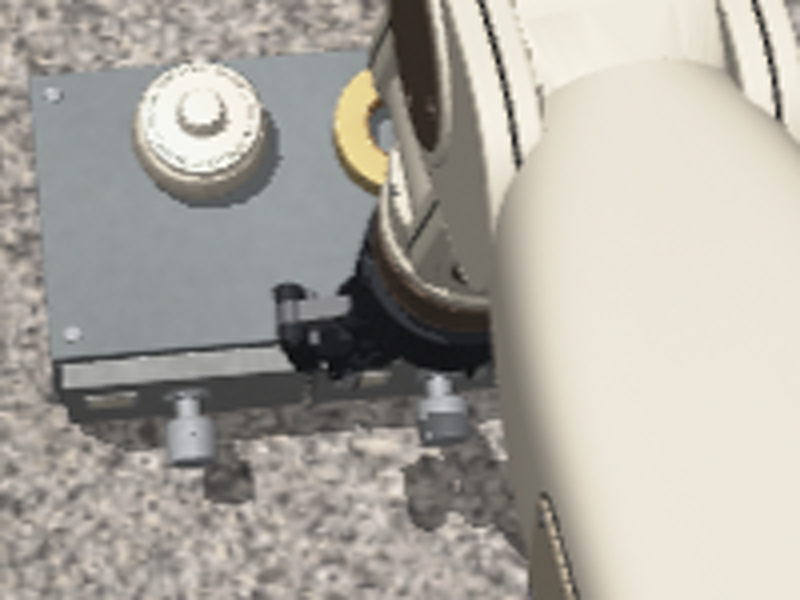

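Request:
carry_out(moves=[[-0.15,-0.05,0,0,0.2],[-0.28,-0.09,0.1,0,0.2],[-0.28,-0.09,0.3,0,0.2],[-0.28,-0.09,0.5,0,0.2],[-0.28,-0.09,0.6,0,0.2],[-0.28,-0.09,0.6,0,0.2]])

```text
clock: 23.6
eef_pos: [0.5678, 0.0437, 0.1099]
tool_rot: [0.699, 0.715, 0.003, -0.006]
ft_force: [-0.5, -0.7, -0.2]
grip_width: 0.0511
```

```bash
python3 - <<'E'
from h import *
go([.572,.0435,.064],91.2)
s=imaging.camera('side')
crop(s,240,160,440,310,4,'pics/s15.png')
E
```

```text
t23.6 pos [0.5678 0.0437 0.1099] grip 0.0511 F [-0.5 -0.7 -0.2] toolx yaw 91.24 tilt 0.77 j1,j6 0.07 0.05
shift units [-0.009  0.044  0.459]
world turn -0.04 -> roll units 0.0004
```

View pics/s15.png

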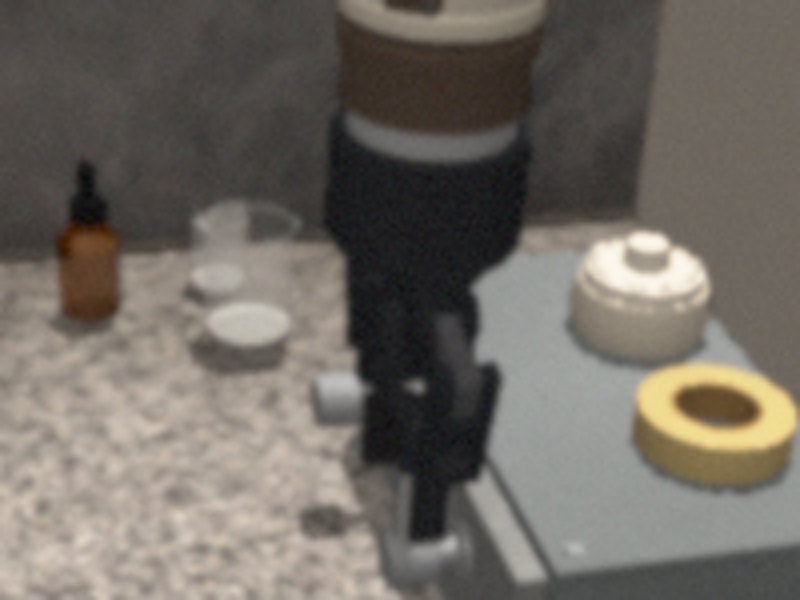

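Request:
carry_out(moves=[[0,0,0.15,0,0.2],[0,0,0.3,0,0.2],[0,0,0.4,0,0.2],[0,0,0.45,0,0.2],[0,0,0.46,0,0.2]])

```text
clock: 24.15
eef_pos: [0.5698, 0.0442, 0.0654]
tool_rot: [0.7, 0.714, 0.004, -0.005]
ft_force: [-0.5, -0.0, 0.3]
grip_width: 0.051
```

```bash
python3 - <<'E'
from h import *
go([.570,.0435,.064],91.2)
s=imaging.camera('side')
crop(s,280,200,430,310,5,'pics/s16.png')
E
```

```text
t24.1 pos [0.5698 0.0442 0.0654] grip 0.0510 F [-0.5 -0.   0.3] toolx yaw 91.20 tilt 0.74 j1,j6 0.07 0.05
shift units [-0.007  0.002  0.014]
world turn 0.00 -> roll units -0.0001
```

View pics/s16.png

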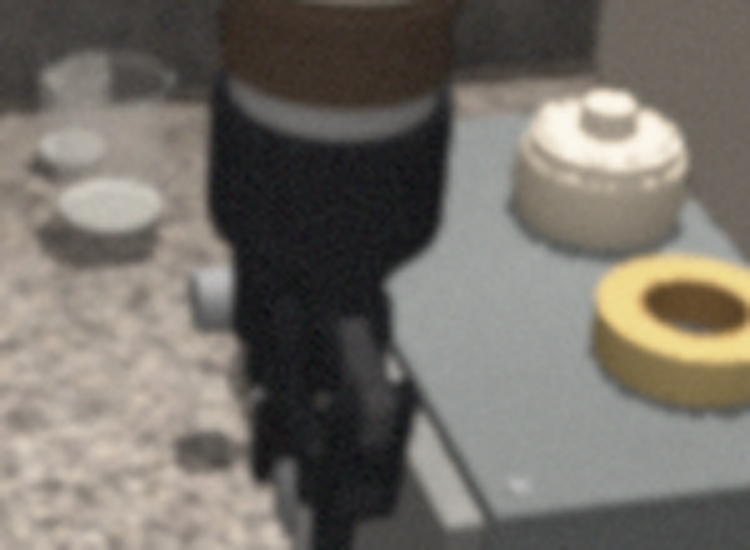

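Request:
carry_out(moves=[[-0.007,0,0.01,0,0],[-0.007,0,0.01,0,-0.2],[-0.007,0,0.01,0,-0.4],[-0.007,0,0.01,0,-0.6],[-0.007,0,0.01,0,-1],[-0.007,0,0.01,0,-1],[-0.007,0,0.01,0,-1],[-0.007,0,0.01,0,-1],[-0.007,0,0.01,0,-1]])

```text
clock: 25.1
eef_pos: [0.5702, 0.0442, 0.0654]
tool_rot: [0.7, 0.715, 0.005, -0.005]
ft_force: [-1.6, 3.0, 5.1]
grip_width: 0.0246
```

Request:
carry_out(moves=[[0,-0.03,0,0,-1],[0,-0.06,0,0,-1],[0,-0.1,0,0,-1],[0,-0.15,0,0,-1]])

```text
clock: 25.5
eef_pos: [0.5559, 0.0438, 0.0654]
tool_rot: [0.7, 0.715, 0.006, -0.004]
ft_force: [2.2, 4.1, 5.9]
grip_width: 0.024
```

```bash
python3 - <<'E'
from h import *
st()
E
```

```text
t25.5 pos [0.5559 0.0438 0.0654] grip 0.0240 F [2.2 4.1 5.9] toolx yaw 91.22 tilt 0.83 j1,j6 0.07 0.05
```

Request:
carry_out(moves=[[0,-0.1,0,0,-1],[0,-0.25,0,0,-1],[0,-0.4,0,0,-1],[0,-0.55,0,0,-1],[0,-0.7,0,0,-1],[0,-0.85,0,0,-1],[0,-0.95,0,0,-1],[0,-1,0,0,-1]])

```text
clock: 26.3
eef_pos: [0.4548, 0.0414, 0.0653]
tool_rot: [0.7, 0.714, 0.005, -0.004]
ft_force: [1.6, 4.2, 5.0]
grip_width: 0.0241
```

Request:
carry_out(moves=[[0,-0.05,0,0,-1],[0,-0.1,0,0,-1],[0,-0.15,0,0,-1],[0,-0.18,0,0,-1],[0,-0.18,0,0,-1]])

```text
clock: 26.8
eef_pos: [0.437, 0.041, 0.0653]
tool_rot: [0.7, 0.714, 0.005, -0.004]
ft_force: [-0.3, 4.9, 8.1]
grip_width: 0.0242
```

```bash
python3 - <<'E'
from h import *
st()
E
```

```text
t26.8 pos [0.437  0.041  0.0653] grip 0.0242 F [-0.3  4.9  8.1] toolx yaw 91.19 tilt 0.79 j1,j6 0.08 0.06
```

Request:
carry_out(moves=[[0,0,0,0,-0.5],[0,0,0,0,-0.2],[0,0,0,0,0.1],[0,0,0,0,0.2],[0,0,-0.2,0,0.2],[0,0,-0.5,0,0.2],[0,0,-0.8,0,0.2],[0,0,-1,0,0.2]])

```text
clock: 27.6
eef_pos: [0.4373, 0.039, 0.1661]
tool_rot: [0.7, 0.714, 0.004, -0.004]
ft_force: [0.6, 0.7, -0.7]
grip_width: 0.0514
```

Request:
carry_out(moves=[[0,0,-0.2,0,-0.3],[-0.4,0,-0.3,0,-0.3],[-0.8,-0.3,-0.3,0,-0.3],[-1,-0.8,-0.3,0,-0.3],[-1,-1,-0.3,0,-0.3],[-1,-1,-0.3,0,-0.3]])

```text
clock: 28.2
eef_pos: [0.3351, -0.0637, 0.1925]
tool_rot: [0.701, 0.713, 0.003, -0.006]
ft_force: [0.7, 0.3, 0.3]
grip_width: 0.03
```

```bash
python3 - <<'E'
from h import *
st()
s=imaging.camera('side');t=imaging.camera('top')
cv2.imwrite('pics/top17.png',t[:,:,::-1])
crop(s,200,160,500,400,2.6,'pics/s17.png')
crop(t,330,190,490,310,5,'pics/t17.png')
E
```

```text
t28.2 pos [ 0.3351 -0.0637  0.1925] grip 0.0300 F [0.7 0.3 0.3] toolx yaw 91.00 tilt 0.77 j1,j6 -0.20 -0.21
```

View pics/s17.png

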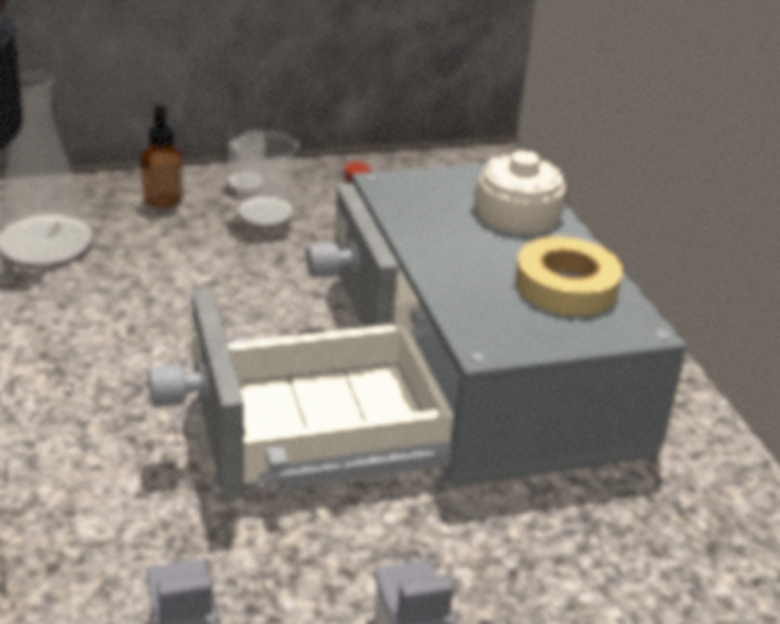

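View pics/t17.png

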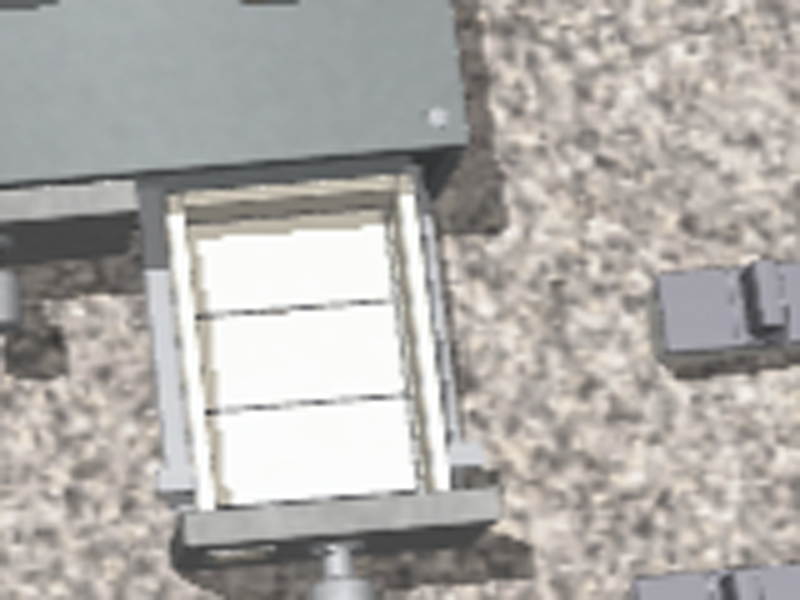

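```bash
python3 - <<'E'
from h import *
t=cv2.imread('pics/top17.png')[:,:,::-1]
crop(t,420,215,540,305,6.6,'pics/t18.png')
o=np.array([330-.4,190-.4])
def b(n,l,z,s=5,o=o): 
    P=back('top',np.array(l)/s+o,z)*1000; print(n,np.round(P,1).tolist(), 'yaw',np.round(np.degrees(np.arctan2(-(P[0]-P[1])[0],(P[0]-P[1])[1])),2) )
b('line01',[[205,411],[407,396]],.019)
b('line12',[[197,316],[388,301]],.019)
b('panel back L R',[[184,515],[497,489]],.088)
b('panel front',[[184,545],[497,521]],.088)
b('walltop inner',[[212,510],[436,490]],.048)
b('walltop inner back',[[186,211],[400,194]],.048)
b('chest front edge',[[0,185],[465,147]],.094)
b('panelA back shut',[[0,192],[137,180]],.088)
E
```

```text
line01 [[527.5, 83.1, 19.0], [528.6, 0.2, 19.0]] yaw 0.75
line12 [[567.4, 83.2, 19.0], [568.8, 4.1, 19.0]] yaw 1.02
panel back L R [[475.2, 101.5, 88.0], [477.8, -18.7, 88.0]] yaw 1.23
panel front [[463.7, 102.4, 88.0], [465.5, -17.4, 88.0]] yaw 0.85
walltop inner [[482.4, 86.6, 48.0], [484.8, -2.6, 48.0]] yaw 1.58
walltop inner back [[604.8, 87.1, 48.0], [606.5, -0.0, 48.0]] yaw 1.1
chest front edge [[608.0, 163.1, 94.0], [612.0, -18.9, 94.0]] yaw 1.24
panelA back shut [[606.8, 163.1, 88.0], [608.3, 109.3, 88.0]] yaw 1.59
```

View pics/t18.png

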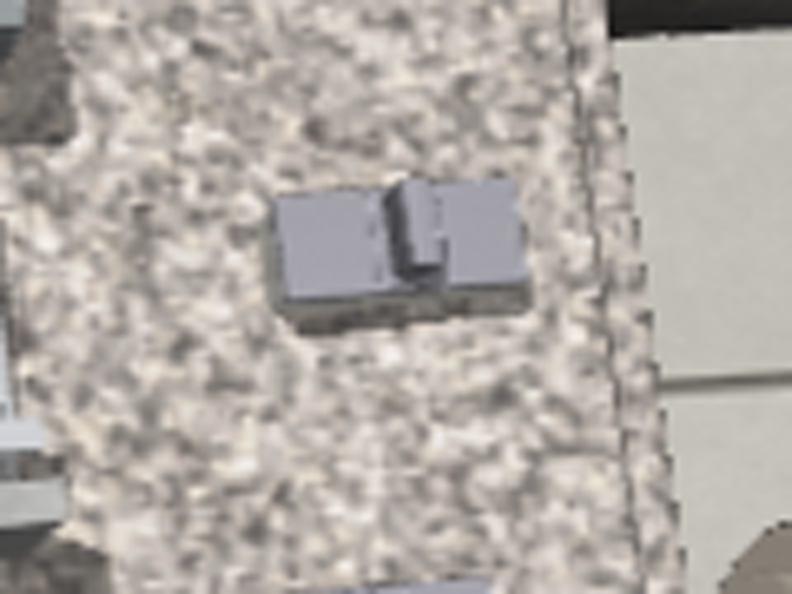

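```bash
python3 - <<'E'
from h import *
o=np.array([420-.42,215-.42])
P=back('top',np.array([[275,198],[515,180],[527,280],[287,300]])/6.6+o,.032)*1000; print(P.round(1),P.mean(0))
G=back('top',np.array([[420,180],[427,265]])/6.6+o,.056)*1000; print(G.round(1),G.mean(0))
go([.555,-.14,.2],91.2)
print(R.from_matrix(st()[1]).as_matrix()[:,2])
crop(imaging.camera('top'),420,265,540,355,6.6,'pics/t19.png')
crop(imaging.camera('side'),220,350,400,480,4.4,'pics/s19.png')
E
```

```text
[[ 570.  -104.7   32. ]
 [ 571.  -179.4   32. ]
 [ 539.3 -179.    32. ]
 [ 537.7 -104.7   32. ]] [ 554.51419518 -141.96523255   32.        ]
[[ 567.5 -142.8   56. ]
 [ 541.2 -141.6   56. ]] [ 554.32696438 -142.20384346   56.        ]
t28.3 pos [ 0.339  -0.0634  0.1934] grip 0.0300 F [0.6 0.5 0.3] toolx yaw 91.12 tilt 0.71 j1,j6 -0.19 -0.21
shift units [-0.807  2.145 -0.075]
world turn 0.08 -> roll units -0.0009
t28.3 pos [ 0.339  -0.0634  0.1934] grip 0.0300 F [0.6 0.5 0.3] toolx yaw 91.12 tilt 0.71 j1,j6 -0.19 -0.21
[ 1.66307916e-04  1.23067673e-02 -9.99924255e-01]
```

View pics/t19.png

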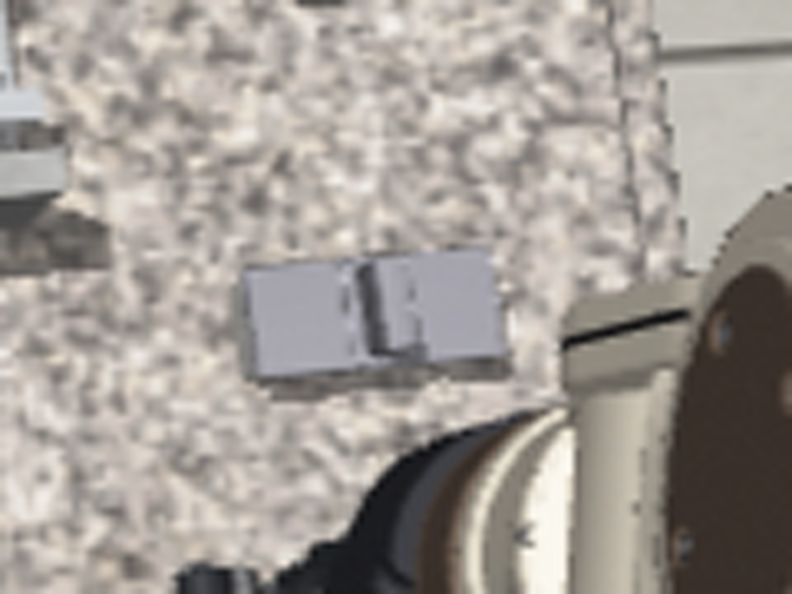

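View pics/s19.png

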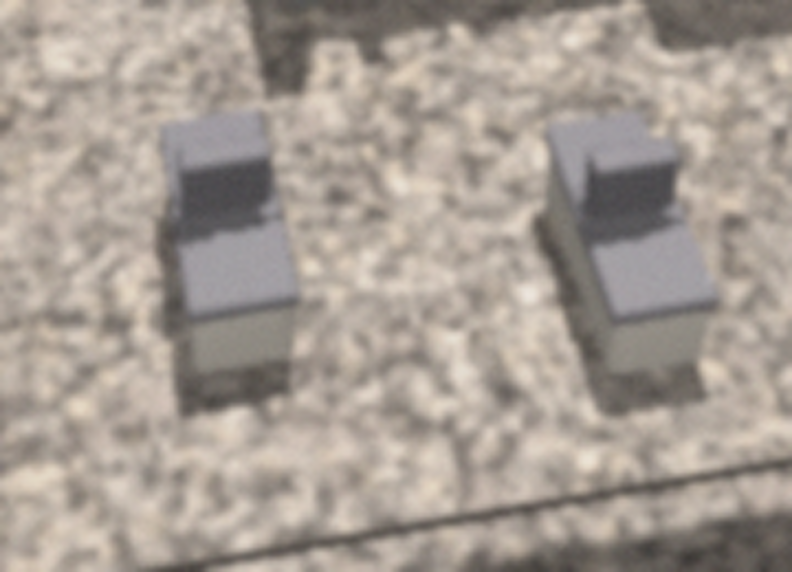

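```bash
python3 - <<'E'
from h import *
o=np.array([420-.42,265-.42])
P=back('top',np.array([[246,270],[490,250],[504,355],[258,376]])/6.6+o,.032)*1000; print(P.round(1),P.mean(0))
for i,j in((0,1),(3,2)): d=P[i]-P[j]; print(np.degrees(np.arctan2(-d[0],d[1])))
go([.555,-.1415,.17],91.2)
E
```

```text
[[ 446.3  -81.6   32. ]
 [ 447.8 -155.9   32. ]
 [ 416.  -156.    32. ]
 [ 414.3  -81.5   32. ]] [ 431.10111513 -118.75021637   32.        ]
1.1363191005056483
1.30649407247515
t28.4 pos [ 0.34   -0.0631  0.1934] grip 0.0300 F [0.6 0.7 0.2] toolx yaw 91.20 tilt 0.71 j1,j6 -0.19 -0.21
shift units [-0.832  2.133  0.225]
world turn -0.00 -> roll units 0.0000
```

One box has been knocked from (0.456, -0.141) to (0.431, -0.119), and it is still upright and square. The far box is at (0.5545, -0.142), so I'll take that one first.

Request:
carry_out(moves=[[-0.2,0.4,0,0,-0.3],[-0.4,0.8,0,0,-0.3],[-0.45,1,0,0,-0.3],[-0.45,1,0,0,-0.3]])

```text
clock: 28.8
eef_pos: [0.4437, -0.1065, 0.192]
tool_rot: [0.7, 0.715, 0.005, -0.004]
ft_force: [-1.4, 0.4, -0.2]
grip_width: 0.0296
```

Request:
carry_out(moves=[[-0.2,0.4,0,0,-0.3],[-0.39,0.8,0.1,0,-0.3],[-0.39,1,0.4,0,-0.3],[-0.39,1,0.6,0,-0.3],[-0.39,1,0.6,0,-0.3]])

```text
clock: 29.3
eef_pos: [0.5382, -0.1407, 0.128]
tool_rot: [0.699, 0.715, 0.002, -0.009]
ft_force: [-0.7, 0.3, -0.5]
grip_width: 0.0299
```

```bash
python3 - <<'E'
from h import *
go([.5545,-.142,.065],91.2)
E
```

```text
t29.3 pos [ 0.5382 -0.1407  0.128 ] grip 0.0299 F [-0.7  0.3 -0.5] toolx yaw 91.25 tilt 1.01 j1,j6 -0.26 -0.28
shift units [-0.026  0.168  0.629]
world turn -0.05 -> roll units 0.0005
```

Request:
carry_out(moves=[[-0.02,0.12,0.1,0,-0.3],[-0.02,0.12,0.25,0,-0.3],[-0.02,0.12,0.25,0,-0.3]])

```text
clock: 29.6
eef_pos: [0.5514, -0.1427, 0.1063]
tool_rot: [0.699, 0.715, 0.004, -0.006]
ft_force: [-0.5, 0.2, -0.9]
grip_width: 0.0297
```

```bash
python3 - <<'E'
from h import *
go([.5545,-.142,.066],91.2)
E
```

```text
t29.6 pos [ 0.5514 -0.1427  0.1063] grip 0.0297 F [-0.5  0.2 -0.9] toolx yaw 91.23 tilt 0.82 j1,j6 -0.26 -0.28
shift units [0.001 0.033 0.403]
world turn -0.03 -> roll units 0.0003
```

Request:
carry_out(moves=[[0,0.02,0.15,0,-0.3],[0,0.02,0.28,0,-0.3],[0,0.02,0.36,0,-0.3],[0,0.02,0.4,0,-0.3],[0,0.02,0.4,0,-0.3]])

```text
clock: 30.1
eef_pos: [0.5541, -0.1428, 0.0667]
tool_rot: [0.7, 0.714, 0.004, -0.005]
ft_force: [-0.3, 0.4, 0.3]
grip_width: 0.0299
```

```bash
python3 - <<'E'
from h import *
go([.5545,-.142,.066],91.2)
E
```

```text
t30.1 pos [ 0.5541 -0.1428  0.0667] grip 0.0299 F [-0.3  0.4  0.3] toolx yaw 91.18 tilt 0.77 j1,j6 -0.26 -0.28
shift units [0.008 0.004 0.008]
world turn 0.02 -> roll units -0.0002
```

Request:
carry_out(moves=[[0,0,0,0,-0.5],[0,0,0,0,-0.8],[0,0,0,0,-1],[0,0,0,0,-1],[0,0,0,0,-1],[0,0,0,0,-1],[0,0,0,0,-1]])

```text
clock: 30.8
eef_pos: [0.5551, -0.1427, 0.0677]
tool_rot: [0.7, 0.714, 0.005, -0.004]
ft_force: [-0.3, 1.8, 5.2]
grip_width: 0.0081
```

```bash
python3 - <<'E'
from h import *
go([.548,.043,.17],91.2)
E
```

```text
t30.8 pos [ 0.5551 -0.1427  0.0677] grip 0.0081 F [-0.3  1.8  5.2] toolx yaw 91.20 tilt 0.76 j1,j6 -0.26 -0.28
shift units [ 1.872 -0.031 -0.998]
world turn -0.00 -> roll units 0.0000
```

Request:
carry_out(moves=[[0,0,-0.1,0,-1],[0,0,-0.25,0,-1],[0,0,-0.45,0,-1],[0,0,-0.7,0,-1],[0,0,-0.9,0,-1],[0,0,-1,0,-1],[0.2,0,-1,0,-1],[0.5,0,-1,0,-1],[0.8,0,-1,0,-1],[1,-0.01,-1,0,-1],[1,-0.01,-1,0,-1]])

```text
clock: 31.9
eef_pos: [0.5508, -0.0421, 0.1676]
tool_rot: [0.699, 0.716, 0.004, -0.006]
ft_force: [0.6, -0.3, -1.5]
grip_width: 0.0083
```

Request:
carry_out(moves=[[0.2,0,0,0,-1],[0.4,-0.02,0,0,-1],[0.6,-0.02,0,0,-1],[0.8,-0.03,0,0,-1],[0.87,-0.03,0,0,-1],[0.87,-0.03,0,0,-1],[0.87,-0.03,0,0,-1]])

```text
clock: 32.6
eef_pos: [0.5469, 0.0417, 0.1693]
tool_rot: [0.7, 0.714, 0.004, -0.005]
ft_force: [-0.1, -0.5, -1.2]
grip_width: 0.0084
```

```bash
python3 - <<'E'
from h import *
go([.5483,.0425,.088],91.2)
s=imaging.camera('side')
crop(s,240,160,440,340,3.33,'pics/s20.png')
E
```

```text
t32.6 pos [0.5469 0.0417 0.1693] grip 0.0084 F [-0.1 -0.5 -1.2] toolx yaw 91.14 tilt 0.69 j1,j6 0.07 0.05
shift units [-0.002  0.015  0.813]
world turn 0.06 -> roll units -0.0006
```

View pics/s20.png

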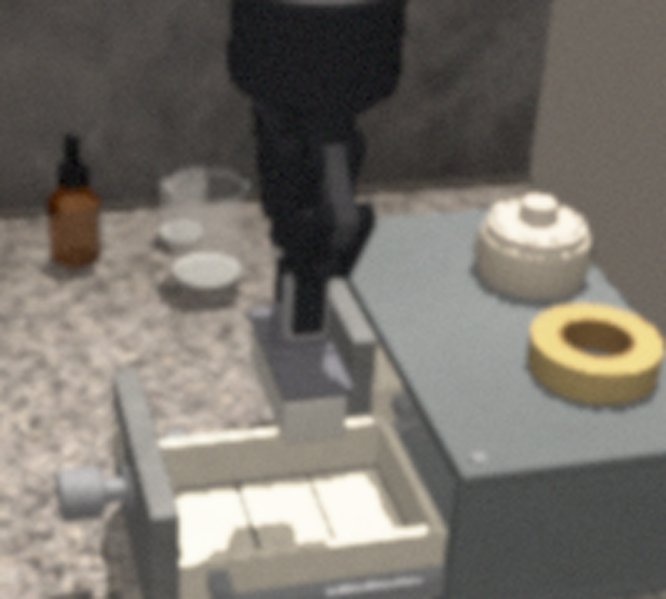

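Request:
carry_out(moves=[[0,0.01,0.2,0,-1],[0,0.01,0.4,0,-1],[0,0.01,0.55,0,-1],[0,0.01,0.65,0,-1],[0,0.01,0.72,0,-1],[0,0.01,0.77,0,-1],[0,0.01,0.77,0,-1]])

```text
clock: 33.35
eef_pos: [0.5477, 0.0434, 0.0922]
tool_rot: [0.7, 0.714, 0.004, -0.005]
ft_force: [0.6, -0.5, -1.7]
grip_width: 0.008
```

```bash
python3 - <<'E'
from h import *
go([.5485,.0422,.0872],91.2)
s=imaging.camera('side')
crop(s,240,200,400,320,5,'pics/s21.png')
E
```

```text
t33.4 pos [0.5477 0.0434 0.0922] grip 0.0080 F [ 0.6 -0.5 -1.7] toolx yaw 91.16 tilt 0.74 j1,j6 0.07 0.05
shift units [-0.013  0.008  0.05 ]
world turn 0.04 -> roll units -0.0004
```

View pics/s21.png

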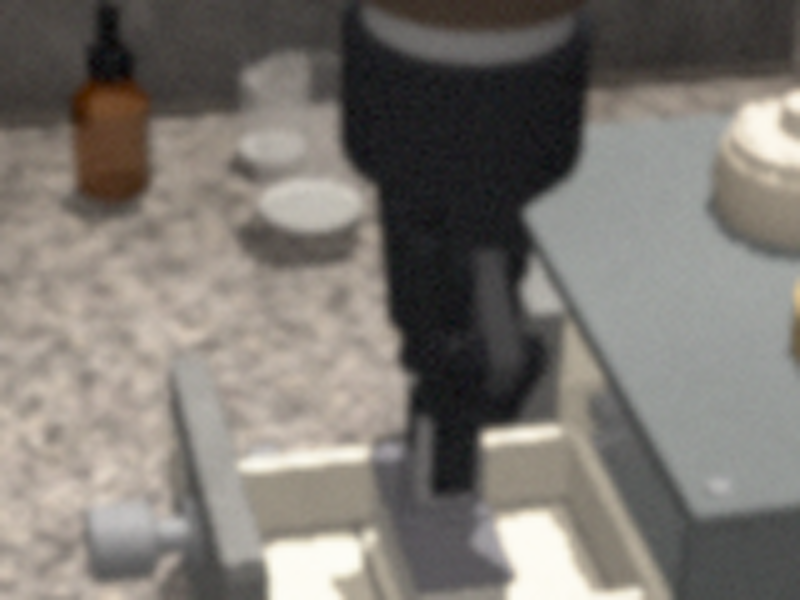

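Request:
carry_out(moves=[[-0.01,0.008,0.02,0,-1],[-0.01,0.008,0.04,0,-1],[-0.01,0.008,0.05,0,-1],[-0.01,0.008,0.055,0,-1],[-0.01,0.008,0.055,0,-1]])

```text
clock: 33.9
eef_pos: [0.5486, 0.0428, 0.087]
tool_rot: [0.7, 0.714, 0.004, -0.005]
ft_force: [0.1, 0.6, -1.3]
grip_width: 0.0085
```

Request:
carry_out(moves=[[0,0,0,0,-0.8],[0,0,0,0,-0.6],[0,0,0,0,-0.4],[0,0,0,0,-0.3],[0,0,-0.2,0,-0.3],[0,0,-0.5,0,-0.3],[0,0,-0.9,0,-0.3],[0,0,-0.9,0,-0.3]])

```text
clock: 34.7
eef_pos: [0.5524, 0.0418, 0.1831]
tool_rot: [0.7, 0.714, 0.009, -0.001]
ft_force: [1.2, 0.6, 0.6]
grip_width: 0.0295
```

Request:
carry_out(moves=[[-0.3,-0.3,0,0,-0.3],[-0.6,-0.6,0,0,-0.3],[-0.8,-0.6,0,0,-0.3],[-1,-0.6,0,0,-0.3],[-1,-0.6,0,0,-0.3]])

```text
clock: 35.2
eef_pos: [0.4906, -0.0616, 0.1757]
tool_rot: [0.701, 0.713, 0.004, -0.004]
ft_force: [-0.5, 0.2, -0.3]
grip_width: 0.0299
```

```bash
python3 - <<'E'
from h import *
go([.431,-.119,.17],91.2)
s=imaging.camera('side');t=imaging.camera('top')
cv2.imwrite('pics/top22.png',t[:,:,::-1])
crop(t,340,200,540,350,4,'pics/t22.png')
crop(s,200,160,440,400,2.5,'pics/s22.png')
E
```

```text
t35.2 pos [ 0.4906 -0.0616  0.1757] grip 0.0299 F [-0.5  0.2 -0.3] toolx yaw 90.99 tilt 0.70 j1,j6 -0.13 -0.15
shift units [-0.565 -0.605  0.05 ]
world turn 0.21 -> roll units -0.0023
```

View pics/t22.png

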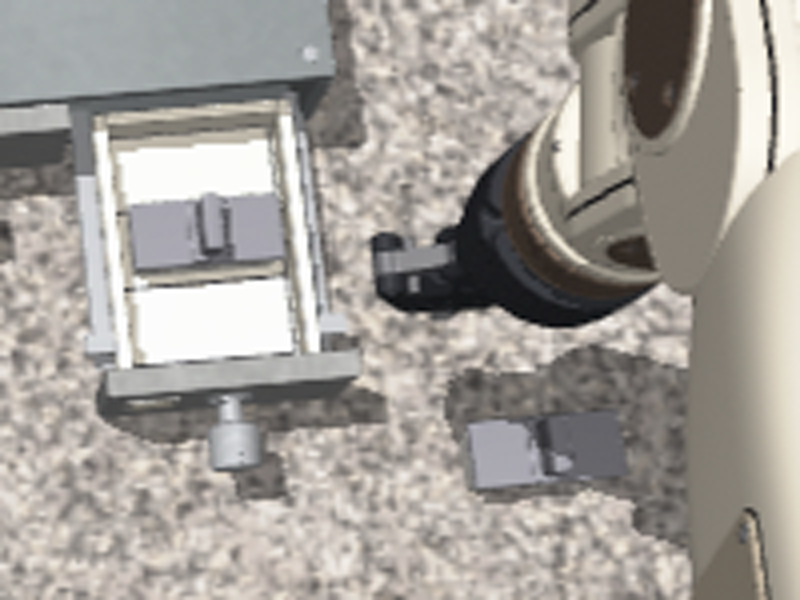

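View pics/s22.png

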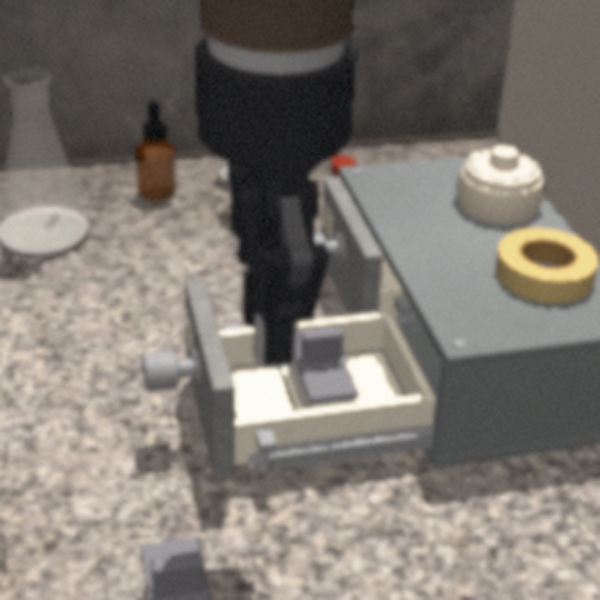

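```bash
python3 - <<'E'
from h import *
t=cv2.imread('pics/top22.png')[:,:,::-1]
o=np.array([340-.375,200-.375])
for l,z in(([[131,206],[277,196],[284,260],[136,271]],.051),([[468,424],[616,412],[624,474],[474,490]],.032)):
    P=back('top',np.array(l)/4+o,z)*1000; print(P.round(1).tolist(),P.mean(0).round(1),[round(np.degrees(np.arctan2(-d[0],d[1])),2) for d in (P[0]-P[1],P[3]-P[2])])
crop(t,355,225,430,300,8,'pics/t23.png')
E
```

```text
[[563.5, 79.4, 51.0], [564.0, 6.0, 51.0], [531.2, 5.7, 51.0], [530.3, 79.7, 51.0]] [547.2  42.7  51. ] [np.float64(0.43), np.float64(0.75)]
[[446.1, -81.1, 32.0], [447.5, -155.4, 32.0], [416.5, -155.4, 32.0], [413.2, -80.3, 32.0]] [ 430.8 -118.1   32. ] [np.float64(1.09), np.float64(2.5)]
```

View pics/t23.png

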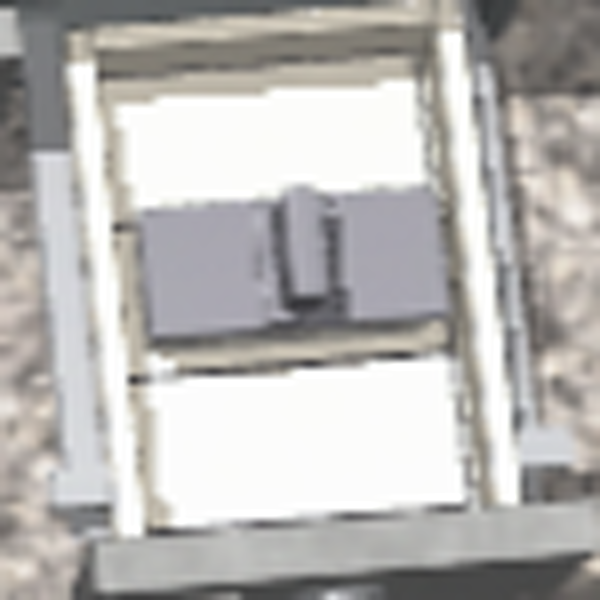

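Request:
carry_out(moves=[[-0.2,-0.2,0,0,-0.3],[-0.4,-0.4,0,0,-0.3],[-0.57,-0.61,0.2,-0.002,-0.3],[-0.57,-0.61,0.4,-0.002,-0.3],[-0.57,-0.61,0.6,-0.002,-0.3],[-0.57,-0.61,0.7,-0.002,-0.3],[-0.57,-0.61,0.7,-0.002,-0.3]])

```text
clock: 36.0
eef_pos: [0.43, -0.116, 0.1037]
tool_rot: [0.698, 0.716, 0.004, -0.006]
ft_force: [-0.1, -0.2, 0.1]
grip_width: 0.0296
```

```bash
python3 - <<'E'
from h import *
go([.431,-.1185,.066],91.2)
E
```

```text
t36.0 pos [ 0.43   -0.116   0.1037] grip 0.0296 F [-0.1 -0.2  0.1] toolx yaw 91.43 tilt 0.83 j1,j6 -0.27 -0.30
shift units [-0.031  0.011  0.377]
world turn -0.23 -> roll units 0.0025
```

Request:
carry_out(moves=[[-0.03,0.01,0.12,0.001,-0.3],[-0.03,0.01,0.25,0.001,-0.3],[-0.03,0.01,0.34,0.001,-0.3],[-0.03,0.01,0.37,0.001,-0.3],[-0.03,0.01,0.37,0.001,-0.3]])

```text
clock: 36.5
eef_pos: [0.4321, -0.1193, 0.068]
tool_rot: [0.699, 0.715, 0.004, -0.005]
ft_force: [0.6, -0.8, 0.7]
grip_width: 0.0301
```

```bash
python3 - <<'E'
from h import *
go([.431,-.1185,.066],91.2)
E
```

```text
t36.5 pos [ 0.4321 -0.1193  0.068 ] grip 0.0301 F [ 0.6 -0.8  0.7] toolx yaw 91.30 tilt 0.75 j1,j6 -0.28 -0.30
shift units [ 0.008 -0.01   0.02 ]
world turn -0.10 -> roll units 0.0011
```

Request:
carry_out(moves=[[0,0,0,0,-0.5],[0,0,0,0,-0.8],[0,0,0,0,-1],[0,0,0,0,-1],[0,0,0,0,-1],[0,0,0,0,-1],[0,0,0,0,-1]])

```text
clock: 37.2
eef_pos: [0.4326, -0.1193, 0.0686]
tool_rot: [0.699, 0.715, 0.005, -0.004]
ft_force: [1.3, 2.7, 6.1]
grip_width: 0.0081
```

```bash
python3 - <<'E'
from h import *
go([.508,.042,.17],91.2)
E
```

```text
t37.2 pos [ 0.4326 -0.1193  0.0686] grip 0.0081 F [1.3 2.7 6.1] toolx yaw 91.29 tilt 0.76 j1,j6 -0.28 -0.30
shift units [ 1.609  0.792 -0.992]
world turn -0.09 -> roll units 0.0010
```

Request:
carry_out(moves=[[0,0,-0.1,0,-1],[0,0,-0.25,0,-1],[0,0,-0.45,0,-1],[0,0,-0.7,0,-1],[0,0,-0.9,0,-1],[0,0.1,-1,0,-1],[0,0.4,-1,0,-1],[0,0.7,-1,0,-1],[0,0.77,-1,0,-1]])

```text
clock: 38.1
eef_pos: [0.5115, -0.1195, 0.1681]
tool_rot: [0.699, 0.715, 0.005, -0.004]
ft_force: [0.2, -0.2, -1.2]
grip_width: 0.0083
```

Request:
carry_out(moves=[[0.3,0,-0.1,0,-1],[0.6,0,-0.1,0,-1],[0.9,0,-0.1,0,-1],[1,0.01,-0.1,0,-1],[1,0.01,-0.1,0,-1]])

```text
clock: 38.6
eef_pos: [0.5071, -0.0184, 0.1791]
tool_rot: [0.698, 0.716, 0.004, -0.005]
ft_force: [0.4, -0.1, -2.0]
grip_width: 0.008
```

Request:
carry_out(moves=[[0.2,0,0,0,-1],[0.4,0.02,0,0,-1],[0.55,0.02,0,0,-1],[0.61,0.02,0.05,0,-1],[0.61,0.02,0.1,0,-1],[0.61,0.02,0.1,0,-1]])

```text
clock: 39.2
eef_pos: [0.5076, 0.0412, 0.1688]
tool_rot: [0.699, 0.715, 0.003, -0.005]
ft_force: [-0.9, -0.9, -2.0]
grip_width: 0.0081
```

```bash
python3 - <<'E'
from h import *
go([.5095,.0415,.0886],91.2)
s=imaging.camera('side')
crop(s,240,160,440,340,3.33,'pics/s24.png')
E
```

```text
t39.2 pos [0.5076 0.0412 0.1688] grip 0.0081 F [-0.9 -0.9 -2. ] toolx yaw 91.24 tilt 0.71 j1,j6 0.07 0.05
shift units [-0.007  0.021  0.802]
world turn -0.04 -> roll units 0.0005
```

View pics/s24.png

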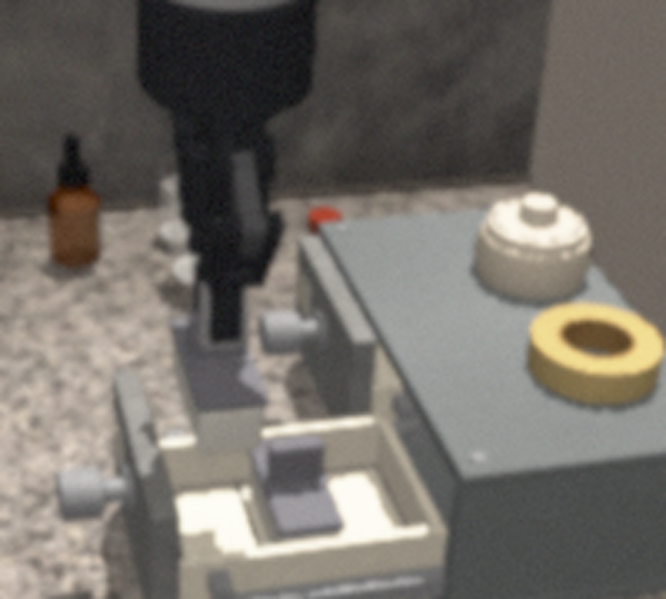

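Request:
carry_out(moves=[[-0.01,0.01,0.2,0,-1],[-0.01,0.01,0.4,0,-1],[-0.01,0.01,0.55,0,-1],[-0.01,0.01,0.65,0,-1],[-0.01,0.01,0.72,0,-1],[-0.01,0.01,0.76,0,-1],[-0.01,0.01,0.76,0,-1]])

```text
clock: 39.95
eef_pos: [0.5094, 0.0418, 0.0939]
tool_rot: [0.699, 0.715, 0.004, -0.005]
ft_force: [-0.2, 0.3, -1.1]
grip_width: 0.0082
```

```bash
python3 - <<'E'
from h import *
go([.5095,.042,.0881],91.2)
s=imaging.camera('side')
crop(s,240,200,400,320,5,'pics/s25.png')
E
```

```text
t40.0 pos [0.5094 0.0418 0.0939] grip 0.0082 F [-0.2  0.3 -1.1] toolx yaw 91.26 tilt 0.74 j1,j6 0.07 0.05
shift units [0.001 0.001 0.058]
world turn -0.06 -> roll units 0.0006
```

View pics/s25.png

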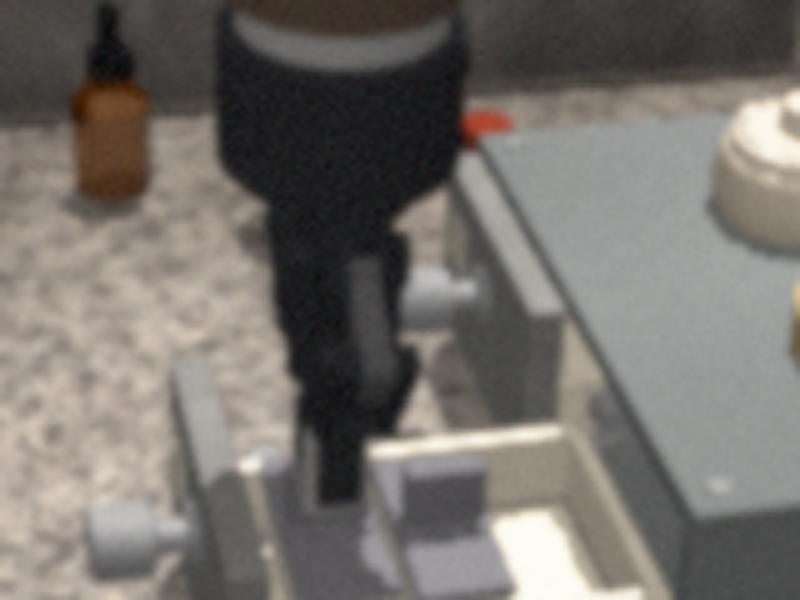

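Request:
carry_out(moves=[[0,0,0.02,0,-1],[0,0,0.04,0,-1],[0,0,0.055,0,-1],[0,0,0.062,0,-1],[0,0,0.062,0,-1]])

```text
clock: 40.5
eef_pos: [0.5094, 0.0421, 0.0879]
tool_rot: [0.699, 0.715, 0.004, -0.005]
ft_force: [0.2, -0.2, -1.0]
grip_width: 0.0081
```

Request:
carry_out(moves=[[0,0,0,0,-0.8],[0,0,0,0,-0.6],[0,0,0,0,-0.4],[0,0,0,0,-0.3],[0,0,-0.2,0,-0.3],[0,0,-0.5,0,-0.3],[0,0,-0.9,0,-0.3],[0,0,-0.9,0,-0.3]])

```text
clock: 41.3
eef_pos: [0.5132, 0.0411, 0.1835]
tool_rot: [0.699, 0.715, 0.009, -0.001]
ft_force: [0.5, -0.5, 0.7]
grip_width: 0.0298
```

Request:
carry_out(moves=[[-0.3,-0.3,0,0,-0.5],[-0.6,-0.6,0,0,-1],[-0.8,-1,0,0,-1],[-1,-1,0,0,-1],[-1,-1,0,0,-1]])

```text
clock: 41.8
eef_pos: [0.4107, -0.0628, 0.1765]
tool_rot: [0.7, 0.714, 0.004, -0.004]
ft_force: [0.5, 0.5, 0.9]
grip_width: 0.0001
```

```bash
python3 - <<'E'
from h import *
go([.395,.04,.17],91.2)
s=imaging.camera('side');t=imaging.camera('top')
cv2.imwrite('pics/top26.png',t[:,:,::-1])
crop(t,355,225,430,300,8,'pics/t26.png')
crop(s,200,160,440,400,2.5,'pics/s26.png')
E
```

```text
t41.8 pos [ 0.4107 -0.0628  0.1765] grip 0.0001 F [0.5 0.5 0.9] toolx yaw 91.07 tilt 0.71 j1,j6 -0.16 -0.18
shift units [ 1.03  -0.138  0.077]
world turn 0.13 -> roll units -0.0014
```

View pics/t26.png

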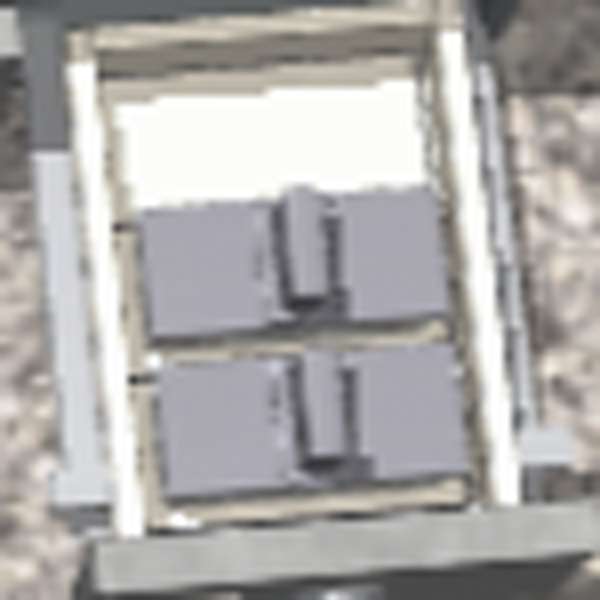

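View pics/s26.png

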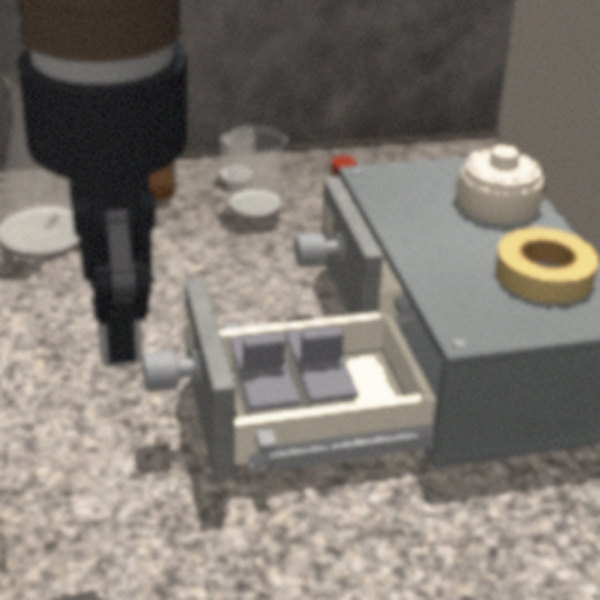

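```bash
python3 - <<'E'
from h import *
o=np.array([355-.44,225-.44])
for l in([[141,211],[432,188],[447,315],[150,338]],[[158,368],[453,344],[467,475],[167,497]]):
    P=back('top',np.array(l)/8+o,.051)*1000; print(P.round(1).tolist(),P.mean(0).round(1),[round(np.degrees(np.arctan2(-d[0],d[1])),2) for d in (P[0]-P[1],P[3]-P[2])])
E
```

```text
[[563.9, 79.8, 51.0], [565.2, 6.5, 51.0], [532.7, 5.9, 51.0], [531.4, 80.2, 51.0]] [548.3  43.1  51. ] [np.float64(1.05), np.float64(0.94)]
[[523.7, 78.9, 51.0], [525.2, 5.1, 51.0], [492.1, 4.9, 51.0], [491.3, 79.3, 51.0]] [508.1  42.   51. ] [np.float64(1.16), np.float64(0.67)]
```

Both boxes are centred in bay_0 and bay_1, 40.2 mm apart, with yaw matching the chest. Now I'll shut the drawer gently.

Request:
carry_out(moves=[[0.3,-0.15,0,0,-1],[0.7,-0.25,0,-0.001,-1],[1,-0.25,0,-0.001,-1],[1.0,-0.25,0,-0.001,-1],[1,-0.25,0.3,-0.001,-1],[1,-0.25,0.6,-0.001,-1],[1,-0.25,0.9,-0.001,-1],[1,-0.25,1,-0.001,-1],[1,-0.25,1,-0.001,-1]])

```text
clock: 42.8
eef_pos: [0.3836, 0.0394, 0.0767]
tool_rot: [0.698, 0.716, 0.003, -0.006]
ft_force: [-0.4, -0.5, 0.2]
grip_width: -0.0003
```

```bash
python3 - <<'E'
from h import *
go([.40,.0415,.073],91.2)
s=imaging.camera('side')
crop(s,200,200,360,320,5,'pics/s27.png')
E
```

```text
t42.8 pos [0.3836 0.0394 0.0767] grip -0.0003 F [-0.4 -0.5  0.2] toolx yaw 91.39 tilt 0.75 j1,j6 0.09 0.07
shift units [0.017 0.165 0.037]
world turn -0.19 -> roll units 0.0021
```

View pics/s27.png

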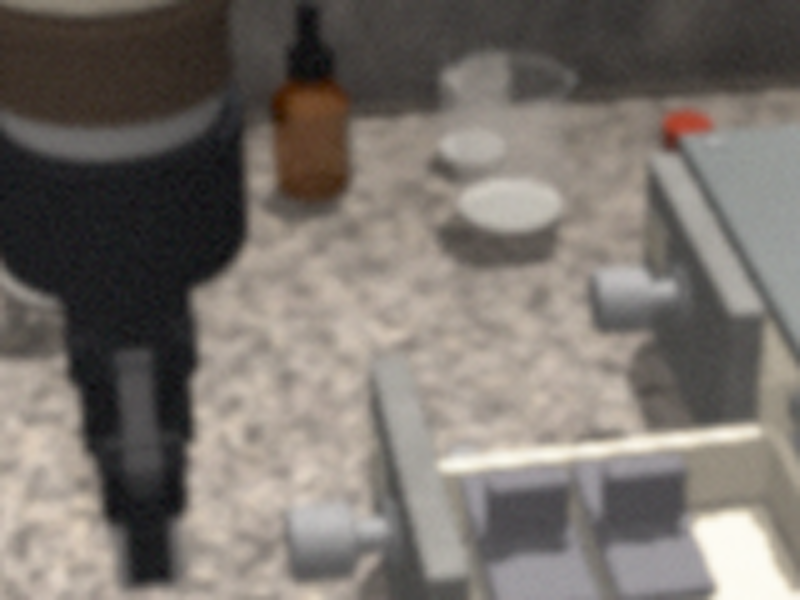

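Request:
carry_out(moves=[[0.02,0.1,0.03,0,-1],[0.02,0.18,0.03,0,-1],[0.02,0.23,0.03,0,-1],[0.02,0.27,0.03,0,-1],[0.02,0.31,0.03,0,-1],[0.02,0.35,0.03,0,-1],[0.02,0.4,0.03,0,-1],[0.02,0.46,0.03,0,-1],[0.02,0.52,0.03,0,-1],[0.02,0.58,0.03,0,-1],[0.02,0.64,0.03,0,-1],[0.02,0.7,0.03,0,-1],[0.02,0.76,0.03,0,-1],[0.02,0.82,0.03,0,-1],[0.02,0.88,0.03,0,-1],[0.02,0.93,0.03,0,-1],[0.02,0.97,0.03,0,-1],[0.02,1,0.03,0,-1]])

```text
clock: 44.65
eef_pos: [0.4848, 0.0438, 0.0749]
tool_rot: [0.699, 0.715, 0.004, -0.005]
ft_force: [-1.7, -0.8, -1.0]
grip_width: -0.0003
```

```bash
python3 - <<'E'
from h import *
st()
s=imaging.camera('side')
crop(s,200,180,400,330,4,'pics/s28.png')
E
```

```text
t44.6 pos [0.4848 0.0438 0.0749] grip -0.0003 F [-1.7 -0.8 -1. ] toolx yaw 91.36 tilt 0.74 j1,j6 0.08 0.06
```

View pics/s28.png

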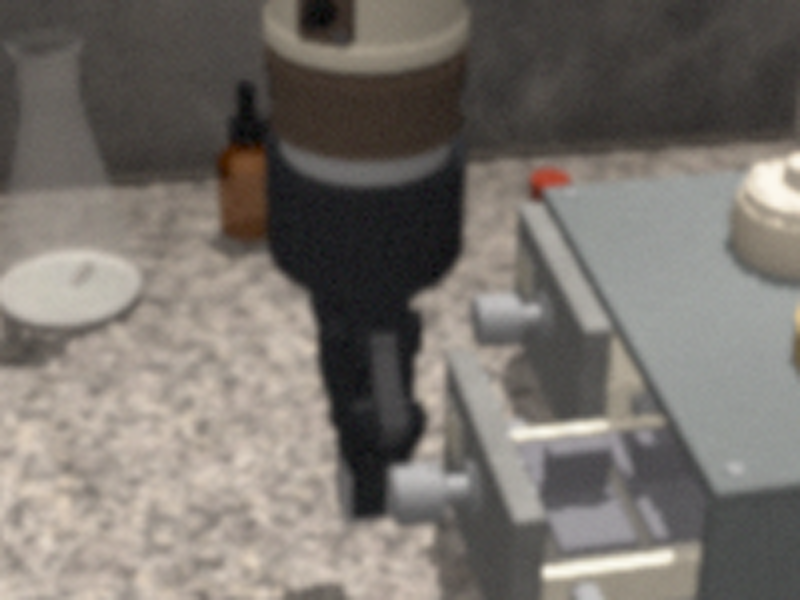

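Request:
carry_out(moves=[[0,0.04,0,0,-1],[0,0.09,0,0,-1],[0,0.14,0,0,-1],[0,0.19,0,0,-1],[0,0.24,0,0,-1],[0,0.29,0,0,-1],[0,0.34,0,0,-1],[0,0.39,0,0,-1],[0,0.44,0,0,-1],[0,0.48,0,0,-1],[0,0.52,0,0,-1],[0,0.55,0,0,-1],[0,0.58,0,0,-1],[0,0.6,0,0,-1],[0,0.62,0,0,-1],[0,0.64,0,0,-1],[0,0.66,0,0,-1],[0,0.68,0,0,-1],[0,0.69,0,0,-1],[0,0.69,0,0,-1]])

```text
clock: 46.7
eef_pos: [0.5508, 0.0454, 0.0746]
tool_rot: [0.699, 0.715, 0.002, -0.007]
ft_force: [-7.4, -0.0, 6.2]
grip_width: 0.0003
```

```bash
python3 - <<'E'
from h import *
st()
s=imaging.camera('side')
crop(s,240,180,440,330,4,'pics/s29.png')
E
```

```text
t46.7 pos [0.5508 0.0454 0.0746] grip 0.0003 F [-7.4 -0.   6.2] toolx yaw 91.36 tilt 0.81 j1,j6 0.08 0.05
```

View pics/s29.png

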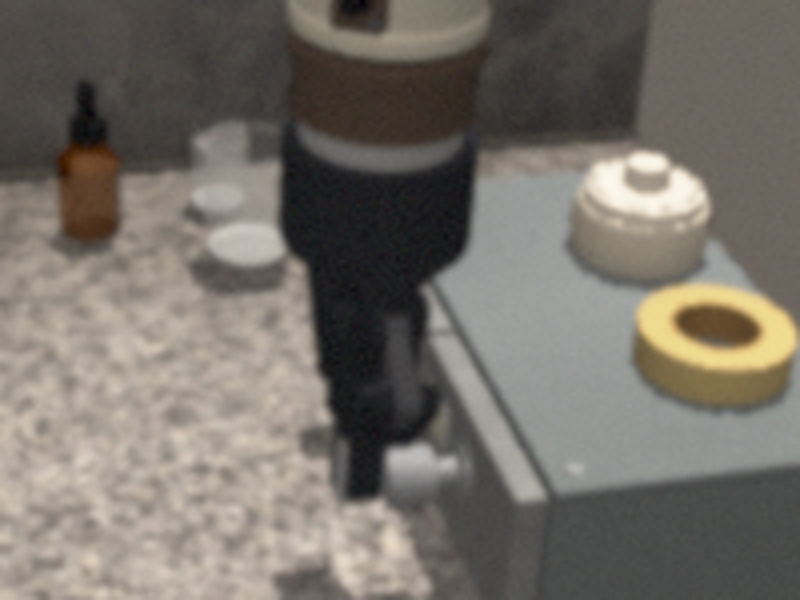

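Request:
carry_out(moves=[[0,0.02,0,0,-1],[0,0.04,0,0,-1],[0,0.05,0,0,-1],[0,0.05,0,0,-1]])

```text
clock: 47.15
eef_pos: [0.551, 0.0453, 0.0742]
tool_rot: [0.699, 0.715, -0.001, -0.01]
ft_force: [-18.2, -0.3, 14.1]
grip_width: 0.0004
```

Request:
carry_out(moves=[[0,-0.1,0,0,-1],[0,-0.3,0,0,-1],[0,-0.6,0,0,-1],[0,-0.8,-0.3,0,-1],[0,-1,-0.7,0,-1],[0,-1,-1,0,-1],[-0.4,-1,-1,0,-1],[-0.8,-1,-1,0,-1],[-1,-1,-1,0,-1]])

```text
clock: 48.05
eef_pos: [0.4618, -0.0604, 0.1745]
tool_rot: [0.699, 0.715, 0.005, -0.003]
ft_force: [0.4, -0.3, 0.2]
grip_width: -0.0
```

Request:
carry_out(moves=[[-0.4,-0.4,0,0,-1],[-0.8,-0.8,0,0,-1],[-1,-0.9,0,0,-1],[-1,-0.9,0,0,-1]])

```text
clock: 48.45
eef_pos: [0.3716, -0.1631, 0.1726]
tool_rot: [0.701, 0.713, 0.004, -0.004]
ft_force: [0.2, -0.5, 0.1]
grip_width: 0.0001
```

```bash
python3 - <<'E'
from h import *
st()
s=imaging.camera('side');t=imaging.camera('top')
crop(s,200,160,480,370,2.8,'pics/s30.png')
crop(t,200,140,480,350,2.8,'pics/t30.png')
crop(t,280,140,440,260,5,'pics/t31.png')
E
```

```text
t48.5 pos [ 0.3716 -0.1631  0.1726] grip 0.0001 F [ 0.2 -0.5  0.1] toolx yaw 91.00 tilt 0.63 j1,j6 -0.42 -0.44
```

View pics/s30.png

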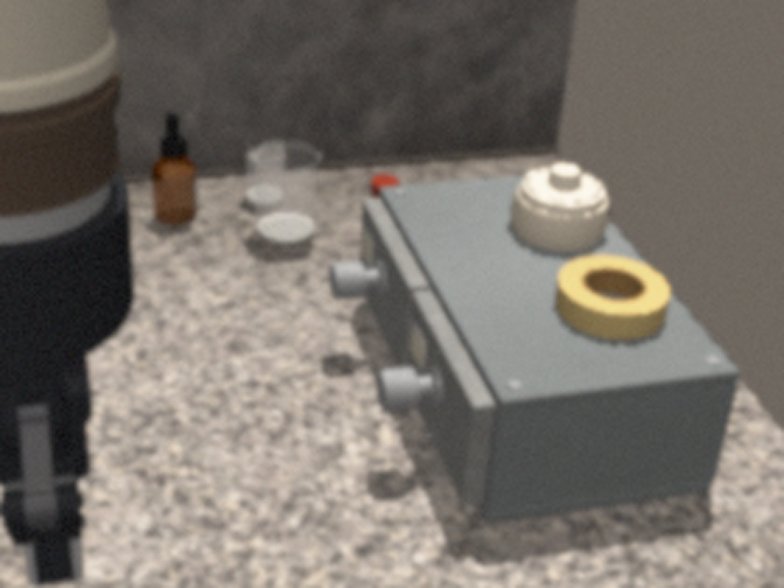

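View pics/t30.png

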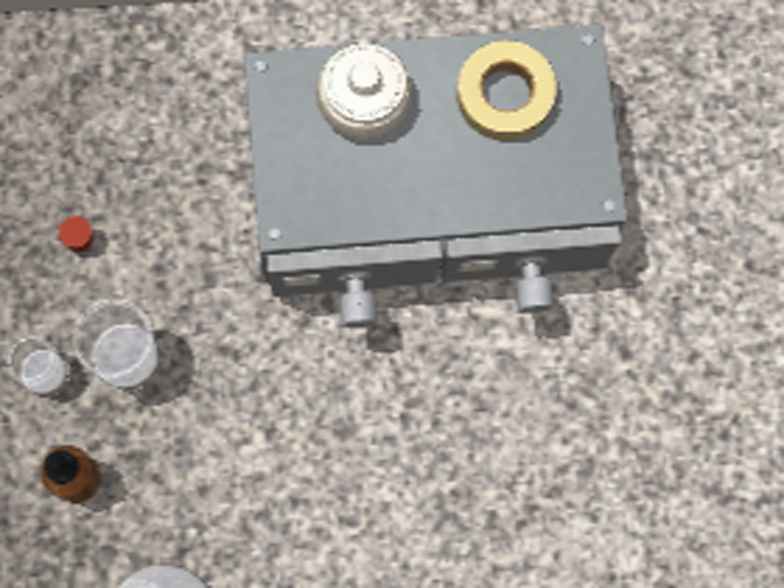

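View pics/t31.png

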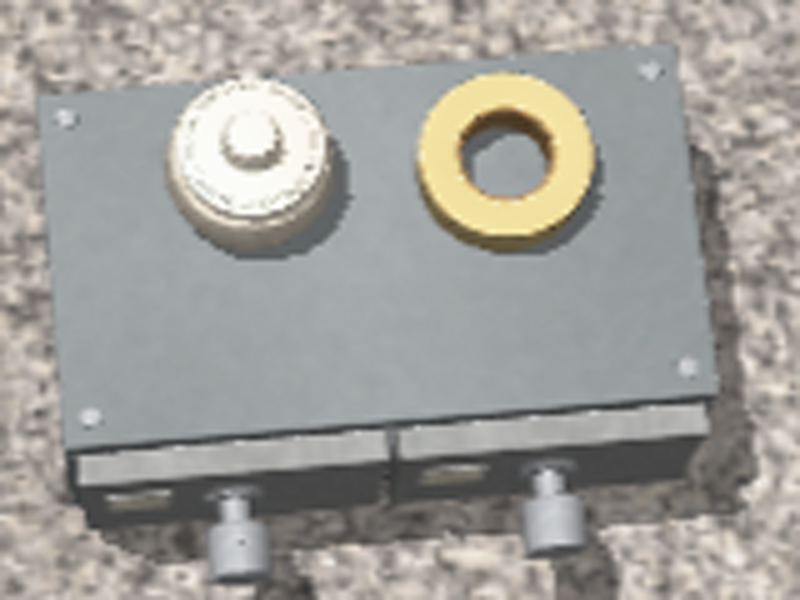

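Both drawers are shut and flush, and knob B is back at its starting pixels. The timer, tape and glassware haven't moved, so I'll hand the job in.

```bash
python3 -c "
from workcell import order
print(order.job_done())"
```

```text
the job is handed in; nothing more can be done
None
```

The job is done and handed in at about 48.5 s. Only two boxes were present, and both now stand lid up in bay_0 and bay_1 of the right-hand drawer, with both drawers shut.

- **Order of work:** I set both boxes on the clear bench at the right and pushed the left drawer home, which released the interlock. I then pulled the right drawer open about 133 mm, placed the boxes and shut it slowly.
- **Knocked box:** one box was shifted from (0.456, -0.141) to (0.431, -0.119) while it stood on the bench. I measured it again before picking it up.
- **Boxes before shutting:** their centres were at (508.1, 42.0) and (548.3, 43.1) mm, and the bay centres I measured are about 508 and 548 mm in x. They were 40.2 mm apart and turned about 1°, the same as the chest.
- **Drawers:** each was pressed against its stop, at about 21 N and 18 N. The last pictures show both front panels flush with the chest.
- **Other things:** the timer and tape sit at the same pixels as at the start, and the glassware and dropper bottle in view showed no movement.
- **Not checked:** I could not see the boxes after the drawer was shut, so their final positions rest on the slow closing. The tool also carried a tilt of about 0.7° after a wrist joint reached its limit early on. It had no visible effect on how the boxes stood.

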